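# Press a layered drum pad down to the jig's stop and hold

### The job

Build a drum practice pad on the small round sprung table of the press jig: the thick wooden puck at the bottom, the cork cushion on it, the small white playing head on top, all lying flat and centred on one another. Then press down on the middle of the head with the fingertips, gently, until the sprung table is fully down on its stop, and finish while still holding it pressed there, so that the self-adhesive layers bond. Leave the two tin drums, the tape roll, the jar and the steel bowl where they stand.

Things in the scene. Friction and masses are not known exactly. Their poses are not given: they have to be found in the camera images.
- puck_mid (a point): centre (half-way up) of the wooden puck, the largest and thickest of the three pad layers: a plain pale wooden disc, diameter 66 mm, 20 mm thick, about 50 g, lying flat on the work surface at the start; z is the disc's axis
- cushion_mid (a point): centre (half-way up) of the cork cushion, the middle layer: a plain cork disc, diameter 58 mm, 14 mm thick, about 15 g, lying flat on the work surface at the start; z is the disc's axis
- head_mid (a point): centre (half-way up) of the playing head, the top layer: a plain white plastic disc, diameter 50 mm, 10 mm thick, about 22 g, lying flat on the work surface at the start; z is the disc's axis
- plunger_top (a point): centre of the upper face of the jig's round aluminium sprung table, diameter 56 mm, 10 mm thick; 62 mm above the work surface when free, moving straight down with the table. Below it are a steel coil and a 44 mm guide sleeve, 20 mm tall, on the jig's base; there is free room beside and below the table's edge for fingertips down to the base. z points up
- plunger (a joint): how far the sprung table is pressed down, in m: 0 free (up), 0.012 on its hard stop, where its underside meets the guide sleeve. It does not sag under the three discs; about 5 N starts it down, about 10 to 11 N on top of the stack brings it to the stop (500 N per m), and past that it is rigid. Come onto the stop slowly (5 mm per s is good) and hold with 12 to 30 N; a steady push of 40 N, or a knock of 70 N through the stack, is too much for the pad
- jig_base (a point): centre of the upper face of the jig's square plywood base, 110 by 110 mm, 20 mm tall, fixed to the work surface at any place and yaw; straight below the sprung table
- drum_small_mid (a point): centre of a small tin drum standing upright, 74 mm in diameter, 95 mm tall; leave alone
- drum_large_mid (a point): centre of a larger tin drum standing upright, 92 mm in diameter, 115 mm tall; leave alone
- tape_mid (a point): centre of a cardboard tape roll lying flat, 70 mm in diameter with a 52 mm hole, 19 mm tall; leave alone
- jar_mid (a point): centre of a clear jar with a steel cap, 60 mm in diameter, 80 mm tall; leave alone
- tin_tray_mid (a point): centre of a small open steel bowl, 76 mm in diameter, 22 mm tall; leave alone

How it is judged:
By the outcome, as a careful person would: the job done as asked, in the order asked, and still so for the second after the job is handed in, while the arm keeps its last pose, push and grip.
It also fails if it takes over 69 s, if anything falls off the work surface, if the arm or the gripper's body presses on something with over 40 N, if the wrist force passes 120 N, or if a joint passes its speed limit or range.

### The arm

A 7-joint arm with a two-finger parallel gripper is mounted at the origin on the work surface. World frame = base frame: x ahead of the robot, y to its left, z up, the work surface at z = 0. Lengths are in m, angles in degrees, forces in N, time in s.
With the tool pointing down it reaches from about 0.4 to 0.85 m from the base axis. Payload 6.9 kg.
Tool frame: the origin (TCP) lies between the finger pads; the fingertips stand 17 mm ahead of it and the grasp point (between the pads) lies 2 mm behind it (tip_extent is the z of the fingertips in the tool frame, in m); z points along the fingers, x is the direction in which the jaws open and shut, and the axes are right-handed (so a half turn about z gives the same grasp; the last joint's range is limited). The gripper opens to 85 mm and grips with 20 to 120 N. Pads are 22 mm wide; open, the fingers measure 114 mm over their backs; the gripper's body (76 mm by 85 mm) begins 54 mm behind the grasp point. The pads swing forward as they close: fully open they stand 13 mm farther back than shut.
Start: joints at [71.82, 29.078, -13.613, 85.955, 7.202, 65.827, -8.869], TCP at [0.256, -0.57, 0.248] pointing down, gripper open.
Joint ranges: [-176.47, 176.47], [-13.61, 117.27], [-81.72, 77.17], [0.22, 143.17], [-87.28, 267.28], [10, 112.55], [-165.47, 165.47]. Speed limits (degrees/s): [136.94, 136.94, 180, 180, 180, 180, 180].

### API

Orientations are given as a 3x3 rotation matrix whose columns are the frame's x, y, z axes.
In Python, from rig import get_state, capture, job_done, tip_extent gives the robot as it stands.
- The arm moves only by the tool drive_tool, never from a script. Its argument "rows" is text: rows parted by semicolons, each of 7 numbers parted by spaces: the closure, from 0 (fully open) to 1 (shut), then the shift along the tool's x, y, z in mm, then the turn, a rotation vector about the tool's x, y, z in degrees. A call has 1 to 8 rows; each row shifts and turns the pose as measured when the row begins, along the tool's axes as they then stand; what a row does not reach is not made up. A row lasts 1/10 s, in which the tool goes at most 50 mm and 8.59 degrees, less where a joint would pass 70% of its speed; a pose out of reach is approached as far as the arm can. A call is refused whole if a number of a shift passes 50 or a number of a turn 8.59, either way. A call with a gripper value outside its range is refused whole. The fingers move at their own pace and stop on an object; "newtons" is the grip in N (left out, the last holds). Time passes only in rows, so rows that do not move let the fingers close. It gives the time, the measured TCP pose, the force and the opening at its end, in the units of the state.
- get_state(): the state, without advancing time (a new reading comes with each control period).
- capture(name): name is "scene" or "top"; returns a dict with "img" (420x560x3 uint8, red, green, blue), "vertical_fov" (degrees; the focal length in pixels is half the picture's height over the tangent of half this angle, whatever the lens; pixels are square), "cx", "cy" (the principal point, pixels), "distortion" ([k1, k2, p1, p2, k3] as OpenCV has them; the pictures are not rectified), "camera_from_world" (4x4, takes a point from world to camera coordinates). Camera axes: x right, y up, looking along -z (the intrinsics and any distortion apply to the point x, -y, -z); pixel columns grow to the right and rows downward; lengths in m; the calibration is good to about 2 mm. A picture is of the moment at which its call begins. There is no depth.
- job_done(): hands the job in, once; it reports no verdict.
The state is a dict: "time_s": time; "qpos": joint angles; "joint_vel": joint speeds; "effort": joint torques, N m; "tcp_pos": TCP position; "ee_rot": TCP orientation; "contact_force": force on the tool from outside, world axes, zero at the start; "moment": the same for the moment, N m; "gripper_width": finger opening in m.
Only numpy, scipy, OpenCV 4.12 (cv2) and the standard library are available. Lean on these libraries where they do the work, as an engineer would, in place of code of your own. Each camera call takes 0.05 s, during which the arm holds its last target.

## Working session

There is one attempt and no reset: what is moved stays moved. The work goes in short steps, Python scripts to look and compute and a tool call to move; the robot and the scene stay as the last step left them, time stands still between calls to the robot, and variables do not carry over. Pictures are saved under pics/ and viewed, and the job is handed in when it is done.

Besides the shell and the picture viewer there is one more tool, called after ">>>" as name(argument=value, ...) on one line, values as JSON. drive_tool: Moves the arm, as the interface text tells. Its arguments: {"type":"object","properties":{"rows":{"type":"string"},"newtons":{"type":"number"}},"required":["rows"]}

```bash
ls; mkdir -p pics; cat > h.py <<'E'
import numpy as np, cv2
from rig import get_state, capture, job_done, tip_extent
def snap(name,fn):
    c=capture(name); cv2.imwrite(f'pics/{fn}.png',c['img'][:,:,::-1]); np.save(f'pics/{fn}.npy',{k:v for k,v in c.items()},allow_pickle=True); return c
def load(fn): return np.load(f'pics/{fn}.npy',allow_pickle=True).item()
def K(c):
    f=c['img'].shape[0]/2/np.tan(np.radians(c['vertical_fov'])/2)
    return np.array([[f,0,c['cx']],[0,f,c['cy']],[0,0,1]])
def proj(c,P):
    P=np.atleast_2d(P).astype(float); T=np.array(c['camera_from_world'])
    p=P@T[:3,:3].T+T[:3,3]; p=p*[1,-1,-1]
    return cv2.projectPoints(p.reshape(-1,1,3),np.zeros(3),np.zeros(3),K(c),np.array(c['distortion'],float))[0].reshape(-1,2)
def atz(c,uv,z):
    n=cv2.undistortPoints(np.array(uv,float).reshape(-1,1,2),K(c),np.array(c['distortion'],float)).reshape(-1,2)
    T=np.array(c['camera_from_world']);R=T[:3,:3];o=-R.T@T[:3,3]
    d=np.c_[n[:,0],-n[:,1],-np.ones(len(n))]@R
    return o+d*((z-o[2])/d[:,2])[:,None]
def crop(fn,out,x0,y0,x1,y1,s):
    im=cv2.imread(f'pics/{fn}.png')[y0:y1,x0:x1]; cv2.imwrite(f'pics/{out}.png',cv2.resize(im,None,fx=s,fy=s,interpolation=cv2.INTER_CUBIC))
E
python3 - <<'E'
from h import *
for n in ('scene','top'):
    c=snap(n,n+'0'); print(n,c['vertical_fov'],c['cx'],c['cy'],c['distortion']); T=np.array(c['camera_from_world']);print((-T[:3,:3].T@T[:3,3]).round(3)); print(T.round(3))
s=get_state(); print(s, tip_extent)
E
```

```text
pics
scene 46.21138231388426 284.4668240554161 212.8822516684823 [-0.10370588  0.          0.          0.          0.        ]
[ 1.405 -0.228  0.71 ]
[[ 0.25   0.968  0.01  -0.138]
 [-0.585  0.143  0.798  0.288]
 [ 0.771 -0.205  0.603 -1.559]
 [ 0.     0.     0.     1.   ]]
top 57.24903329123682 277.9015458313572 208.68603493425 [-0.09308244  0.          0.          0.          0.        ]
[0.456 0.006 0.951]
[[-0.003 -1.     0.006  0.002]
 [ 0.985 -0.002  0.171 -0.612]
 [-0.171  0.006  0.985 -0.859]
 [ 0.     0.     0.     1.   ]]
{'time_s': 0.1, 'qpos': array([ 71.82009162,  29.12015373, -13.60935109,  86.00192173,
         7.20358555,  65.82756125,  -8.87055573]), 'joint_vel': array([ 0.03582639,  0.00649896,  0.09934526, -0.22068146, -0.07115659,
        0.0366993 ,  0.01871723]), 'effort': array([-5.81258006e-03, -6.21833825e+01, -2.19500408e+00, -2.50203627e+01,
        1.25031680e-02,  7.76038767e-03, -6.57245369e-05]), 'tcp_pos': array([ 0.25620019, -0.56961919,  0.24752901]), 'ee_rot': array([[ 4.10311699e-01, -9.11945075e-01, -6.99663040e-04],
       [-9.11943971e-01, -4.10312291e-01,  1.42042479e-03],
       [-1.58242974e-03,  5.52365825e-05, -9.99998746e-01]]), 'contact_force': array([-0.07153526, -0.95496886, -0.81571014]), 'moment': array([-0.00051816, -0.03554165, -0.00888353]), 'gripper_width': 0.08542478110086979} 0.017
```

View pics/scene0.png

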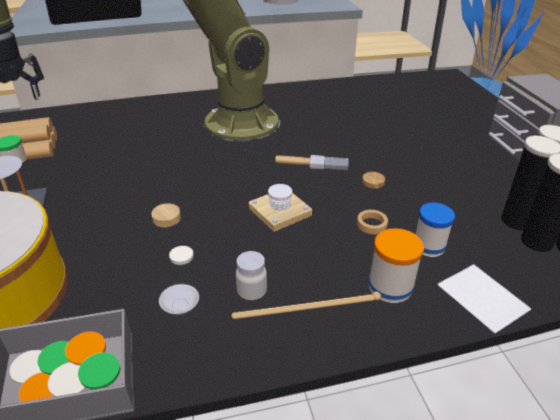

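View pics/top0.png

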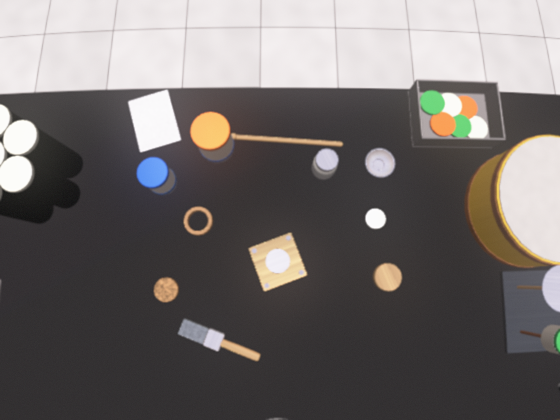

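The top view shows the jig at (277,262), wooden puck (388,277), white head (375,218), cork (166,290); the tape roll, drums, jar and bowl lie farther up. The scene view agrees. I'll take enlarged crops next.

```bash
python3 - <<'E'
from h import *
t=cv2.imread('pics/top0.png')
def c(x,y,r=35,s=5): return cv2.resize(t[y-r:y+r,x-r:x+r],None,fx=s,fy=s,interpolation=cv2.INTER_CUBIC)
cv2.imwrite('pics/t4.png',cv2.resize(np.vstack([np.hstack([c(388,277),c(375,218)]),np.hstack([c(166,290),c(277,262)])]),(600,600)))
t=cv2.imread('pics/scene0.png')
cv2.imwrite('pics/s4.png',cv2.resize(np.vstack([np.hstack([c(166,215),c(181,255)]),np.hstack([c(374,180),c(280,205)])]),(600,600)))
T=load('top0');S=load('scene0')
for n,uv,us,z in [('puck',(388,277),(166,212),.02),('head',(375,218),(181,254),.01),('cork',(166,290),(374,179),.014),('jig',(277,261),(280,192),.062),('tape',(198,221),(372,220),.019),('jar',(326,160),(250,262),.08),('bowl',(380,163),(179,297),.022),('ds',(152,172),(435,214),.095),('dl',(210,131),(398,245),.115)]:
    print(n,atz(T,uv,z).round(4),atz(S,us,z).round(4))
E
```

```text
puck [[ 0.4497 -0.2648  0.02  ]] [[ 0.4528 -0.2608  0.02  ]]
head [[ 0.5951 -0.2416  0.01  ]] [[ 0.5974 -0.2396  0.01  ]]
cork [[0.42   0.2704 0.014 ]] [[0.4278 0.2725 0.014 ]]
jig [[0.4882 0.0029 0.062 ]] [[0.4954 0.0031 0.062 ]]
tape [[0.5872 0.1963 0.019 ]] [[0.5947 0.1967 0.019 ]]
jar [[ 0.7233 -0.1131  0.08  ]] [[ 0.7315 -0.1142  0.08  ]]
bowl [[ 0.7337 -0.2581  0.022 ]] [[ 0.7336 -0.2542  0.022 ]]
ds [[0.6912 0.2923 0.095 ]] [[0.6966 0.288  0.095 ]]
dl [[0.7824 0.1565 0.115 ]] [[0.7899 0.1559 0.115 ]]
```

View pics/t4.png

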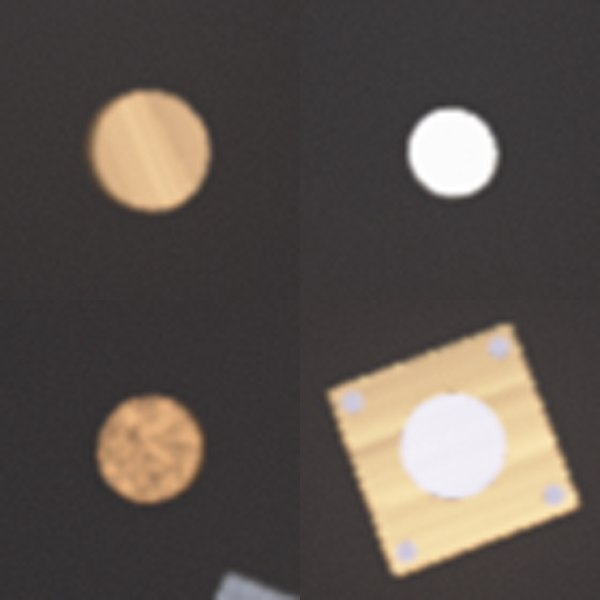

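View pics/s4.png

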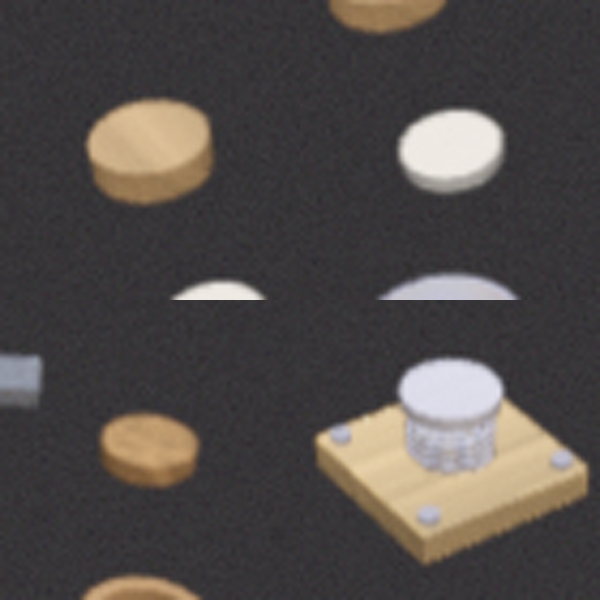

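```bash
cat >> h.py <<'E'
from scipy.optimize import least_squares
def hull(c,x,y,z0,z1,r):
    a=np.linspace(0,2*np.pi,72,endpoint=False)
    P=np.vstack([np.c_[x+r*np.cos(a),y+r*np.sin(a),np.full(72,z)] for z in (z0,z1)])
    return cv2.convexHull(proj(c,P).astype(np.float32))
def cen(h):
    m=cv2.moments(h); return np.array([m['m10']/m['m00'],m['m01']/m['m00']]),m['m00']
def maskblob(c,uv,r,lo,mode='v'):
    im=cv2.resize(c['img'],None,fx=4,fy=4,interpolation=cv2.INTER_CUBIC); 
    g=im.max(2).astype(int) if mode=='v' else mode(im.astype(int))
    m=(g>lo).astype(np.uint8)
    yy,xx=np.mgrid[:m.shape[0],:m.shape[1]]; m[(xx/4-uv[0])**2+(yy/4-uv[1])**2>r*r]=0
    n,l,st,ce=cv2.connectedComponentsWithStats(m)
    k=1+np.argmax(st[1:,4])
    m=(l==k).astype(np.uint8); h=cv2.convexHull(max(cv2.findContours(m,0,1)[0],key=cv2.contourArea))
    c_,a=cen(h.astype(np.float32)); return (c_+.5)/4-.5,a/16,m
def fitdisc(c,uvc,x0,z0,z1,r):
    return least_squares(lambda p:cen(hull(c,p[0],p[1],z0,z1,r))[0]-uvc,x0).x
E
python3 - <<'E'
from h import *
T=load('top0');S=load('scene0')
for n,uv,us,x0,z,r,R in [('puck',(388,277),(166,215),(.45,-.26),.02,.033,25),('head',(375,218),(181,255),(.595,-.24),.01,.025,20),('cork',(166,290),(374,180),(.42,.27),.014,.029,20)]:
  for nm,c,u in (('T',T,uv),('S',S,us)):
    for lo in (90,110,130):
        m=maskblob(c,u,R,lo); p=fitdisc(c,m[0],x0,0,z,r); print(n,nm,lo,m[0].round(2),'area',m[1].round(0),cen(hull(c,*p,0,z,r))[1].round(0),p.round(4))
E
```

```text
Traceback (most recent call last):
AttributeError: 'float' object has no attribute 'round'
```

```bash
cat > f.py <<'E'
from h import *
T=load('top0');S=load('scene0')
for n,uv,us,x0,z,r,R in [('puck',(388,277),(166,215),(.45,-.26),.02,.033,25),('head',(375,218),(181,255),(.595,-.24),.01,.025,20),('cork',(166,290),(374,180),(.42,.27),.014,.029,20)]:
  for nm,c,u in (('T',T,uv),('S',S,us)):
    for lo in (80,100,120):
        m=maskblob(c,u,R,lo); p=fitdisc(c,m[0],x0,0,z,r); print(n,nm,lo,m[0].round(2),'area',int(m[1]),int(cen(hull(c,*p,0,z,r))[1]),p.round(4))
# jig plate: base corners visible top z=.02
im=T['img']
E
python3 f.py
python3 - <<'E'
from h import *
crop('top0','jt',240,225,315,300,8);crop('scene0','js',242,178,318,235,8)
E
```

```text
puck T 80 [387.33 276.63] area 690 634 [ 0.4507 -0.2658]
puck T 100 [387.46 276.64] area 653 634 [ 0.4506 -0.2661]
puck T 120 [387.55 276.65] area 625 634 [ 0.4506 -0.2663]
puck S 80 [165.67 214.73] area 616 564 [ 0.449  -0.2626]
puck S 100 [165.63 214.67] area 585 564 [ 0.4487 -0.2627]
puck S 120 [165.58 214.6 ] area 556 564 [ 0.4484 -0.2628]
head T 80 [375.15 218.21] area 386 328 [ 0.5954 -0.2432]
head T 100 [375.16 218.21] area 365 328 [ 0.5953 -0.2432]
head T 120 [375.17 218.22] area 351 328 [ 0.5953 -0.2432]
head S 80 [180.88 254.63] area 412 367 [ 0.5932 -0.24  ]
head S 100 [180.87 254.57] area 390 367 [ 0.593 -0.24 ]
head S 120 [180.87 254.49] area 369 367 [ 0.5928 -0.24  ]
cork T 80 [165.58 289.29] area 523 485 [0.4216 0.2732]
cork T 100 [165.53 289.34] area 496 486 [0.4215 0.2733]
cork T 120 [165.52 289.35] area 473 486 [0.4215 0.2734]
cork S 80 [373.32 179.38] area 339 307 [0.4187 0.2752]
cork S 100 [373.39 179.29] area 309 307 [0.4183 0.2756]
cork S 120 [373.48 179.11] area 282 306 [0.4176 0.2761]
```

View pics/jt.png

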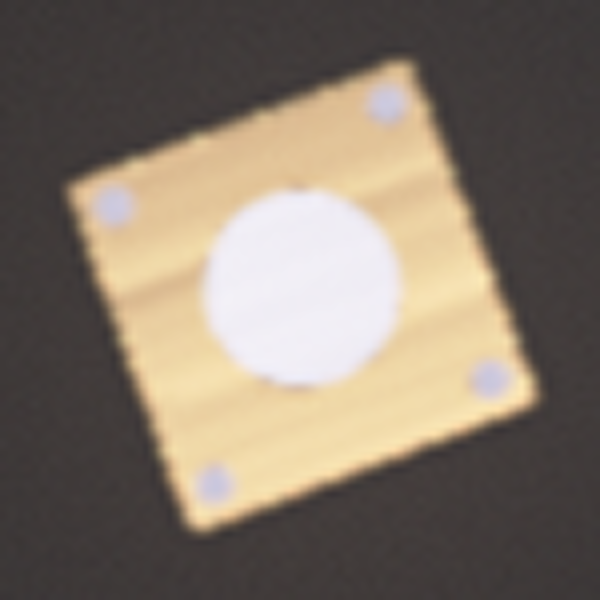

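View pics/js.png

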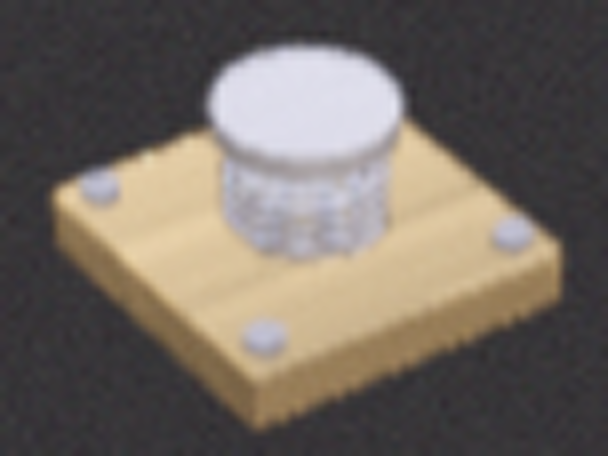

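```bash
cat >> h.py <<'E'
def go(target, yaw_ref=None):
    s=get_state(); R=np.array(s['ee_rot']); d=np.array(target)-s['tcp_pos']
    print('t',round(s['time_s'],2),'tcp',np.round(s['tcp_pos'],4),'F',np.round(s['contact_force'],1),'w',round(s['gripper_width'],4),'dtool mm',(R.T@d*1000).round(1),'Rz',R[:,2].round(4),'Rx',R[:,0].round(3))
    return s
E
python3 - <<'E'
from h import *
T=load('top0');S=load('scene0')
# plate
white=lambda im: 255-3*(im.max(2)-im[:,:,2])-0*(im[:,:,0]) - np.maximum(0,140-im.min(2))*5
for lo in (120,160,190):
    m=maskblob(T,(277.3,260.5),17,lo,white); print('T',m[0].round(2),int(m[1]),fitdisc(T,m[0],(.49,0),.052,.062,.028).round(4), int(cen(hull(T,.49,0,.052,.062,.028))[1]))
print('manual T',fitdisc(T,(277.31,260.44),(.49,0),.0615,.062,.028).round(4),'S',fitdisc(S,(279.8,190.2),(.49,0),.0615,.062,.028).round(4))
# base corners top crops; manual bolts
bt=np.array([(112,206),(387,104),(490,379),(214,484)]); u=(bt+.5)/8-.5+[240,225]
P=atz(T,u,.022); print('bolts T',P.mean(0).round(4)); 
bs=np.array([(100,187),(514,235),(265,337)]); us=(bs+.5)/8-.5+[242,178]
Q=atz(S,us,.023); print(P.round(4),Q.round(4), (Q[0]+Q[1])/2)
go((.4497,-.264,.15))
E
```

```text
T [277.27 260.56] 495 [0.4893 0.0023] 469
T [277.28 260.57] 473 [0.4893 0.0023] 469
T [277.27 260.59] 457 [0.4893 0.0023] 469
manual T [0.4896 0.0022] S [0.4873 0.0047]
bolts T [0.4894 0.0024 0.022 ]
[[ 0.5154  0.0592  0.022 ]
 [ 0.546  -0.0238  0.022 ]
 [ 0.4635 -0.0541  0.022 ]
 [ 0.4328  0.0283  0.022 ]] [[ 0.4625 -0.0524  0.023 ]
 [ 0.5151  0.0611  0.023 ]
 [ 0.5453 -0.0216  0.023 ]] [0.48878814 0.00433515 0.023     ]
t 0.1 tcp [ 0.2562 -0.5696  0.2475] F [-0.1 -1.  -0.8] w 0.0854 dtool mm [-199.2 -301.9   97.8] Rz [-7.0e-04  1.4e-03 -1.0e+00] Rx [ 0.41  -0.912 -0.002]
```

>>> drive_tool(rows="0 -25 -38 8 0 0 0;0 -25 -38 8 0 0 0;0 -25 -38 8 0 0 0;0 -25 -38 8 0 0 0;0 -25 -38 8 0 0 0;0 -25 -38 8 0 0 0;0 -25 -38 8 0 0 0;0 -25 -38 8 0 0 0", newtons=25)

```text
time_s: 0.9
tcp_pos: [0.4524, -0.2599, 0.178]
ee_rot: [[0.395, -0.918, -0.005], [-0.918, -0.395, -0.0], [-0.002, 0.005, -1.0]]
contact_force: [0.8, -0.3, 0.6]
gripper_width: 0.0855
```

```bash
python3 -c "
from h import *
go((.4496,-.2644,.06))"
```

```text
t 0.9 tcp [ 0.4524 -0.2599  0.178 ] F [ 0.8 -0.3  0.6] w 0.0855 dtool mm [  3.3   3.8 118.1] Rz [-5.e-03 -1.e-04 -1.e+00] Rx [ 0.395 -0.918 -0.002]
```

>>> drive_tool(rows="0 3 3 20 0 0 0;0 0 0 30 0 0 0;0 0 0 30 0 0 0;0 0 0 20 0 0 0;0 0 0 10 0 0 0;0 0 0 0 0 0 0")

```text
time_s: 1.5
tcp_pos: [0.4561, -0.2528, 0.0634]
ee_rot: [[0.411, -0.912, -0.003], [-0.912, -0.411, 0.005], [-0.005, 0.001, -1.0]]
contact_force: [0.4, -0.3, 0.8]
gripper_width: 0.0853
```

```bash
python3 -c "
from h import *
go((.4496,-.2644,.018))
snap('scene','s1');snap('top','t1');crop('s1','s1c',100,130,240,235,5)"
```

```text
t 1.5 tcp [ 0.4561 -0.2528  0.0634] F [ 0.4 -0.3  0.8] w 0.0853 dtool mm [ 8.1 10.6 45.3] Rz [-0.003   0.0047 -1.    ] Rx [ 0.411 -0.912 -0.005]
```

View pics/s1c.png

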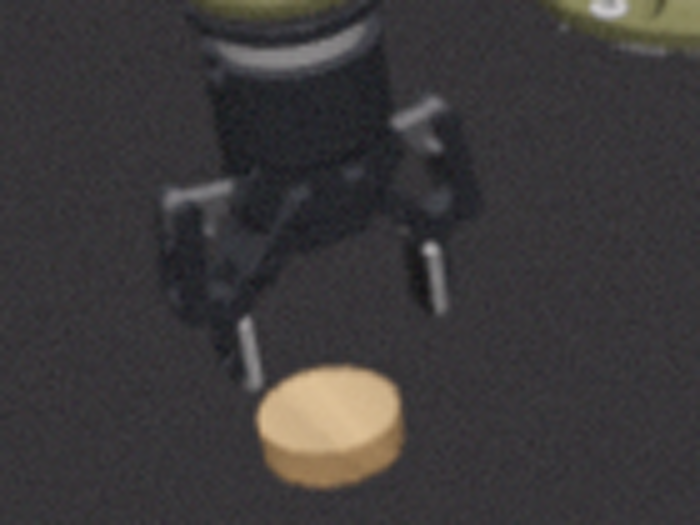

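```bash
python3 - <<'E'
from h import *
s=get_state();R=np.array(s['ee_rot']);p=s['tcp_pos'];S=load('s1');T=load('t1')
for z in (.004,.017):
  for x in (-.0427,.0427):
    u=proj(S,p+R@[x,0,z]); print(z,x,((u-[100,130]+.5)*5-.5).round(0), proj(T,p+R@[x,0,z]).round(1))
crop('t1','t1c',340,200,460,300,6)
E
```

```text
0.004 -0.0427 [[419. 310.]] [[371.7 281.9]]
0.004 0.0427 [[253. 378.]] [[404.2 266.1]]
0.017 -0.0427 [[422. 333.]] [[370.3 281.8]]
0.017 0.0427 [[257. 401.]] [[402.3 266.3]]
```

View pics/t1c.png

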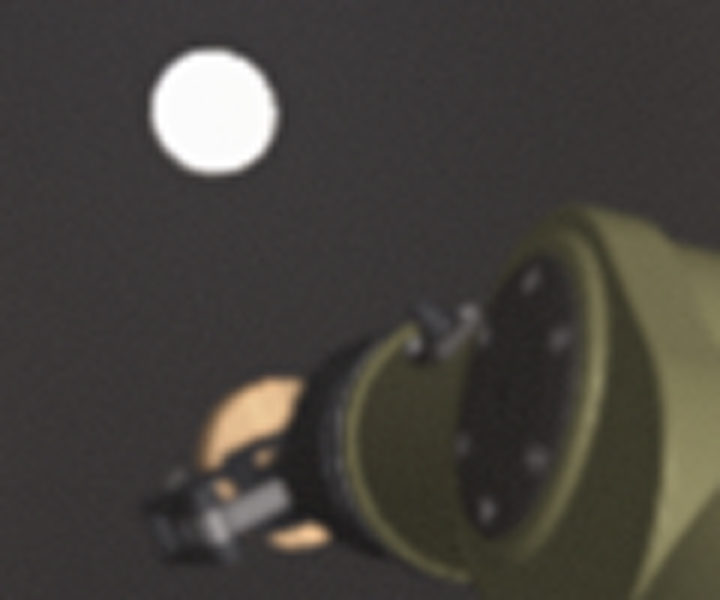

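>>> drive_tool(rows="0 4 6 0 0 0 0;0 2 3 0 0 0 0;0 0 0 0 0 0 0;0 0 0 0 0 0 0")

```text
time_s: 2.0
tcp_pos: [0.4519, -0.2652, 0.0681]
ee_rot: [[0.409, -0.912, 0.004], [-0.912, -0.409, 0.0], [0.002, -0.004, -1.0]]
contact_force: [-0.3, 0.6, -0.4]
gripper_width: 0.0853
```

```bash
python3 -c "
from h import *
go((.4500,-.2638,.018))"
```

```text
t 2.0 tcp [ 0.4519 -0.2652  0.0681] F [-0.3  0.6 -0.4] w 0.0853 dtool mm [-2.1  1.3 50.1] Rz [ 4.e-03  1.e-04 -1.e+00] Rx [ 0.409 -0.912  0.002]
```

>>> drive_tool(rows="0 -1 1 15 0 0 0;0 0 0 15 0 0 0;0 0 0 8 0 0 0;0 0 0 4 0 0 0;0 0 0 0 0 0 0;0 0 0 0 0 0 0")

```text
time_s: 2.6
tcp_pos: [0.4523, -0.2657, 0.0271]
ee_rot: [[0.408, -0.913, 0.008], [-0.913, -0.408, -0.002], [0.005, -0.007, -1.0]]
contact_force: [-0.6, -0.0, -0.2]
gripper_width: 0.0851
```

```bash
python3 -c "
from h import *
go((.4500,-.2638,.018))"
```

```text
t 2.6 tcp [ 0.4523 -0.2657  0.0271] F [-0.6 -0.  -0.2] w 0.0851 dtool mm [-2.7  1.3  9. ] Rz [ 0.0081 -0.0021 -1.    ] Rx [ 0.408 -0.913  0.005]
```

```bash
cat >> h.py <<'E'
_go=go
def go(t):
    s=_go(t); R=np.array(s['ee_rot']); w=np.cross(R[:,2],[0,0,-1]); print('turn tool deg',np.degrees(R.T@w).round(2)); return s
E
python3 -c "
from h import *
go((.4500,-.2638,.018))"
```

```text
t 2.6 tcp [ 0.4523 -0.2657  0.0271] F [-0.6 -0.  -0.2] w 0.0851 dtool mm [-2.7  1.3  9. ] Rz [ 0.0081 -0.0021 -1.    ] Rx [ 0.408 -0.913  0.005]
turn tool deg [-0.37 -0.3  -0.  ]
```

>>> drive_tool(rows="0 -1.4 0.6 4 -0.4 -0.3 0;0 -1 0.5 3 0 0 0;0 0 0 2 0 0 0;0 0 0 0 0 0 0;0 0 0 0 0 0 0;0 0 0 0 0 0 0")

```text
time_s: 3.2
tcp_pos: [0.4508, -0.2641, 0.0184]
ee_rot: [[0.409, -0.913, 0.001], [-0.913, -0.409, -0.001], [0.001, -0.0, -1.0]]
contact_force: [-0.2, -0.4, -0.0]
gripper_width: 0.085
```

```bash
python3 -c "
from h import *
go((.4500,-.2638,.018))"
```

```text
t 3.2 tcp [ 0.4508 -0.2641  0.0184] F [-0.2 -0.4 -0. ] w 0.085 dtool mm [-0.6  0.6  0.4] Rz [ 5.e-04 -9.e-04 -1.e+00] Rx [ 0.409 -0.913  0.001]
turn tool deg [-0.   -0.06  0.  ]
```

>>> drive_tool(rows="0 -0.5 0.5 3 0 0 0;0 0 0 0 0 0 0;0.5 0 0 0 0 0 0;1 0 0 0 0 0 0;1 0 0 0 0 0 0;1 0 0 0 0 0 0;1 0 0 0 0 0 0;1 0 0 0 0 0 0", newtons=25)

```text
time_s: 4.0
tcp_pos: [0.4501, -0.2639, 0.0156]
ee_rot: [[0.408, -0.913, 0.001], [-0.913, -0.408, -0.001], [0.001, -0.0, -1.0]]
contact_force: [1.1, -0.2, 0.4]
gripper_width: 0.0651
```

```bash
python3 -c "
from h import *
go((.4500,-.2638,.016))
snap('scene','s2');snap('top','t2');crop('s2','s2c',100,130,240,235,5)"
```

```text
t 4.0 tcp [ 0.4501 -0.2639  0.0156] F [ 1.1 -0.2  0.4] w 0.0651 dtool mm [-0.1  0.1 -0.4] Rz [ 8.0e-04 -1.2e-03 -1.0e+00] Rx [ 0.408 -0.913  0.001]
turn tool deg [-0.01 -0.08  0.  ]
```

View pics/s2c.png

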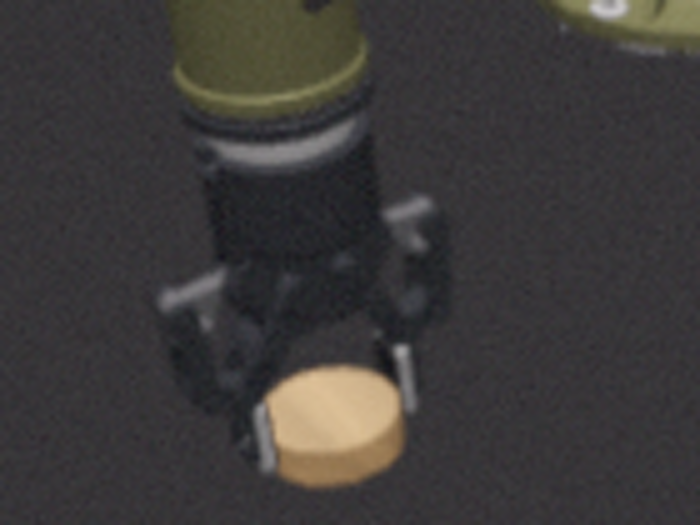

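>>> drive_tool(rows="1 0 0 -5 0 0 0;1 0 0 -12 0 0 0;1 0 0 -25 0 0 0;1 0 0 -25 0 0 0;1 0 0 -20 0 0 0;1 0 0 -15 0 0 0;1 0 0 -5 0 0 0;1 0 0 0 0 0 0")

```text
time_s: 4.9
tcp_pos: [0.4498, -0.2634, 0.1315]
ee_rot: [[0.409, -0.913, 0.002], [-0.913, -0.409, -0.002], [0.003, -0.001, -1.0]]
contact_force: [0.9, -0.3, -0.6]
gripper_width: 0.0645
```

```bash
python3 -c "
from h import *
go((.4885,.0041,.115))
snap('scene','s3');crop('s3','s3c',100,100,240,205,5)"
```

```text
t 4.9 tcp [ 0.4498 -0.2634  0.1315] F [ 0.9 -0.3 -0.6] w 0.0645 dtool mm [-228.4 -144.6   16.1] Rz [ 0.002  -0.0019 -1.    ] Rx [ 0.409 -0.913  0.003]
turn tool deg [-0.06 -0.15  0.  ]
```

View pics/s3c.png

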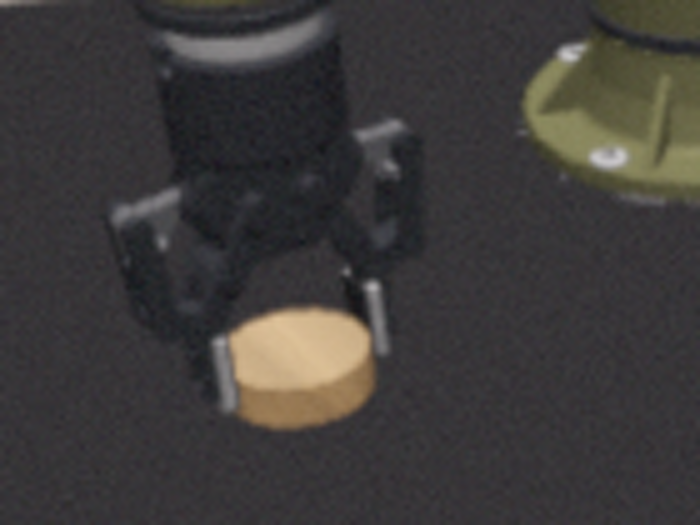

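```bash
cat >> h.py <<'E'
def overlay(c,out,box,sc,discs,pts=()):
    x0,y0,x1,y1=box; im=cv2.resize(c['img'][y0:y1,x0:x1,::-1],None,fx=sc,fy=sc,interpolation=cv2.INTER_CUBIC)
    f=lambda u:np.round((u-[x0,y0]+.5)*sc-.5).astype(np.int32)
    a=np.linspace(0,2*np.pi,72)
    for x,y,z0,z1,r in discs:
        for z in (z0,z1): cv2.polylines(im,[f(proj(c,np.c_[x+r*np.cos(a),y+r*np.sin(a),0*a+z])).reshape(-1,1,2)],False,(0,255,0) if z==z1 else (255,255,0),1)
    for p in pts: cv2.drawMarker(im,tuple(int(v) for v in f(proj(c,p))[0]),(0,0,255),0,9,1)
    cv2.imwrite(f'pics/{out}.png',im)
E
python3 - <<'E'
from h import *
s=get_state();p=np.array(s['tcp_pos']);R=np.array(s['ee_rot']);S=load('s3')
print(p)
b=p[2]-.0156
overlay(S,'s3o',(100,100,240,205),5,[(p[0],p[1],b,b+.02,.033)],[p+R@[x,-.011,.009] for x in (-.033,.033)])
c=snap('top','t3'); overlay(c,'t3o',(340,200,460,300),6,[(p[0],p[1],b,b+.02,.033)])
E
```

```text
[ 0.44971869 -0.2633631   0.1311039 ]
```

View pics/s3o.png

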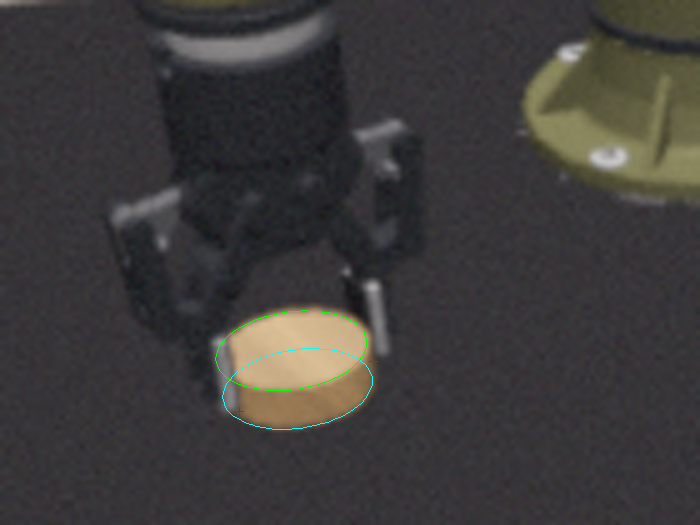

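View pics/t3o.png

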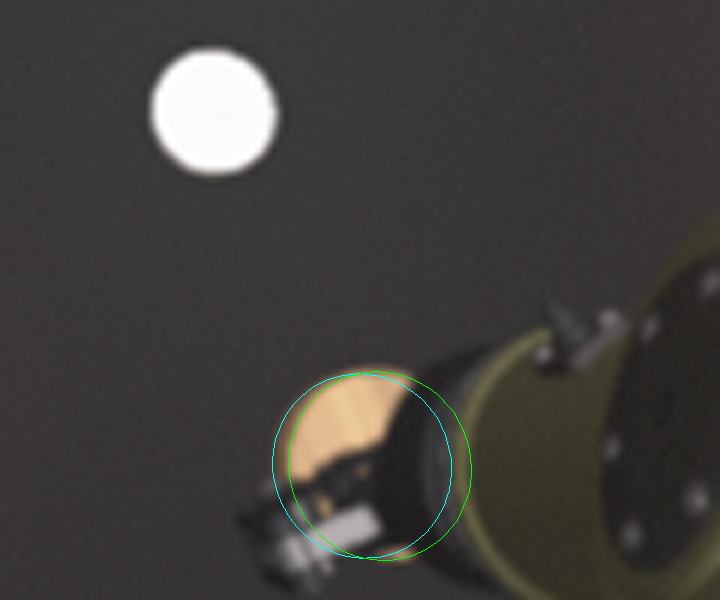

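>>> drive_tool(rows="1 -12 -8 0 0 0 0;1 -28 -18 0 0 0 0;1 -36 -23 0 0 0 0;1 -36 -23 0 0 0 0;1 -36 -23 0 0 0 0;1 -30 -18 0 0 0 0;1 -18 -12 0 0 0 0;1 -8 -5 0 0 0 0")

```text
time_s: 5.8
tcp_pos: [0.4817, -0.0089, 0.1235]
ee_rot: [[0.408, -0.913, -0.011], [-0.913, -0.408, 0.004], [-0.008, 0.008, -1.0]]
contact_force: [-0.5, -1.3, -0.0]
gripper_width: 0.065
```

>>> drive_tool(rows="1 0 0 0 0 0 0;1 0 0 0 0 0 0")

```text
time_s: 6.0
tcp_pos: [0.4807, -0.0073, 0.1225]
ee_rot: [[0.411, -0.912, -0.013], [-0.912, -0.411, 0.004], [-0.009, 0.01, -1.0]]
contact_force: [0.1, -1.2, -1.0]
gripper_width: 0.0647
```

```bash
python3 -c "
from h import *
go((.4886,.003,.1))"
```

```text
t 6.0 tcp [ 0.4807 -0.0073  0.1225] F [ 0.1 -1.2 -1. ] w 0.0647 dtool mm [ -5.9 -11.7  22.5] Rz [-0.0133  0.0044 -0.9999] Rx [ 0.411 -0.912 -0.009]
turn tool deg [0.59 0.54 0.  ]
```

>>> drive_tool(rows="1 -3 -6 6 0.6 0.5 0;1 -2 -4 8 0 0 0;1 -1 -2 5 0 0 0;1 0 0 3 0 0 0;1 0 0 0 0 0 0;1 0 0 0 0 0 0")

```text
time_s: 6.6
tcp_pos: [0.489, -0.0011, 0.0974]
ee_rot: [[0.404, -0.915, -0.001], [-0.915, -0.404, -0.001], [0.001, 0.002, -1.0]]
contact_force: [0.2, 0.5, -0.8]
gripper_width: 0.0648
```

```bash
python3 - <<'E'
from h import *
s=go((.4886,.003,.0785))
p=np.array(s['tcp_pos'])
S=snap('scene','s4_');b=p[2]-.0156
overlay(S,'s4o',(210,130,350,235),5,[(p[0],p[1],b,b+.02,.033),(.4886,.003,.052,.062,.028)])
E
```

```text
t 6.6 tcp [ 0.489  -0.0011  0.0974] F [ 0.2  0.5 -0.8] w 0.0648 dtool mm [-3.9 -1.3 18.9] Rz [-0.0014 -0.0014 -1.    ] Rx [ 0.404 -0.915  0.001]
turn tool deg [ 0.1  -0.04 -0.  ]
```

View pics/s4o.png

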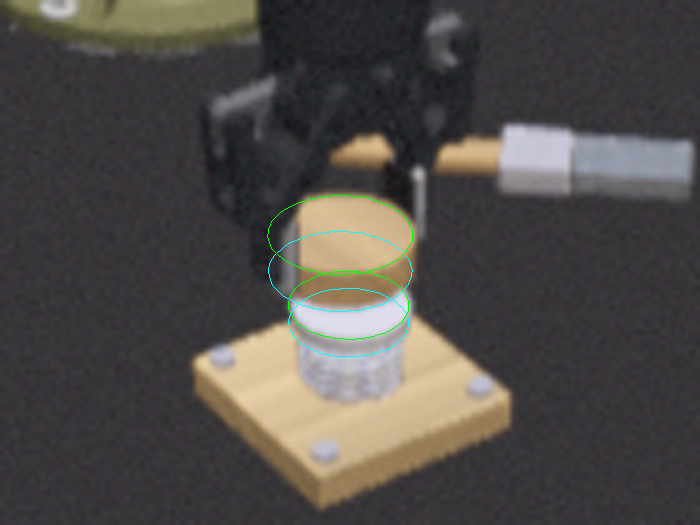

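>>> drive_tool(rows="1 -2 -1 4 0.1 0 0;1 -1.5 0 4 0 0 0;1 0 0 3 0 0 0;1 0 0 0 0 0 0;1 0 0 0 0 0 0")

```text
time_s: 7.15
tcp_pos: [0.4886, 0.0027, 0.0859]
ee_rot: [[0.404, -0.915, 0.001], [-0.915, -0.404, -0.001], [0.001, -0.001, -1.0]]
contact_force: [0.3, -0.1, 0.2]
gripper_width: 0.0652
```

```bash
python3 - <<'E'
from h import *
s=go((.4886,.003,.0776))
p=np.array(s['tcp_pos'])
S=snap('scene','s5');b=p[2]-.0156
overlay(S,'s5o',(230,140,330,215),7,[(p[0],p[1],b,b+.02,.033),(.4886,.003,.052,.062,.028)])
E
```

```text
t 7.15 tcp [0.4886 0.0027 0.0859] F [ 0.3 -0.1  0.2] w 0.0652 dtool mm [-0.3 -0.1  8.3] Rz [ 1.2e-03 -7.0e-04 -1.0e+00] Rx [ 0.404 -0.915  0.001]
turn tool deg [-0.05 -0.06  0.  ]
```

View pics/s5o.png

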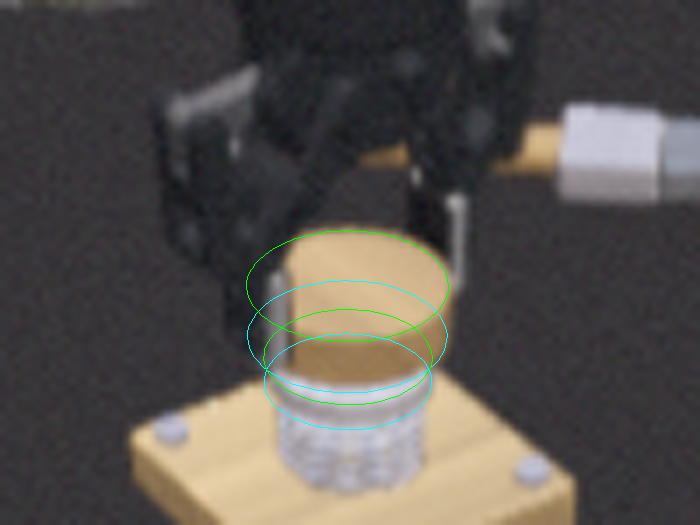

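>>> drive_tool(rows="1 -0.3 0 4 0 0 0;1 0 0 2 0 0 0;1 0 0 1 0 0 0;1 0 0 0 0 0 0;1 0 0 0 0 0 0")

```text
time_s: 7.7
tcp_pos: [0.4886, 0.0029, 0.0784]
ee_rot: [[0.404, -0.915, 0.002], [-0.915, -0.404, -0.001], [0.001, -0.001, -1.0]]
contact_force: [0.2, 0.2, -0.3]
gripper_width: 0.0651
```

```bash
python3 -c "
from h import *
go((.4886,.003,.0776))"
```

```text
t 7.7 tcp [0.4886 0.0029 0.0784] F [ 0.2  0.2 -0.3] w 0.0651 dtool mm [-0.1 -0.   0.8] Rz [ 1.5e-03 -7.0e-04 -1.0e+00] Rx [ 0.404 -0.915  0.001]
turn tool deg [-0.06 -0.07 -0.  ]
```

>>> drive_tool(rows="1 0 0 0.8 0 0 0;1 0 0 0.5 0 0 0;1 0 0 0 0 0 0")

```text
time_s: 8.0
tcp_pos: [0.4887, 0.0029, 0.0775]
ee_rot: [[0.403, -0.915, 0.002], [-0.915, -0.403, -0.001], [0.002, -0.001, -1.0]]
contact_force: [-0.4, -0.2, 0.7]
gripper_width: 0.0646
```

```bash
python3 -c "
from h import *
go((.4886,.003,.0776))"
```

```text
t 8.0 tcp [0.4887 0.0029 0.0775] F [-0.4 -0.2  0.7] w 0.0646 dtool mm [-0.1  0.  -0.1] Rz [ 2.e-03 -8.e-04 -1.e+00] Rx [ 0.403 -0.915  0.002]
turn tool deg [-0.09 -0.09 -0.  ]
```

Contact reached. I'll open the fingers a bit at a time, then rise.

>>> drive_tool(rows="0.15 0 0 0 0 0 0;0.1 0 0 0 0 0 0;0 0 0 0 0 0 0;0 0 0 0 0 0 0;0 0 0 -5 0 0 0;0 0 0 -15 0 0 0;0 0 0 -30 0 0 0;0 0 0 -30 0 0 0")

```text
time_s: 8.8
tcp_pos: [0.4862, 0.003, 0.1569]
ee_rot: [[0.404, -0.915, -0.006], [-0.915, -0.404, -0.001], [-0.002, 0.006, -1.0]]
contact_force: [0.2, -0.2, 0.5]
gripper_width: 0.0852
```

```bash
python3 - <<'E'
from h import *
s=go((.42,.2745,.15))
S=snap('scene','s6')
overlay(S,'s6o',(230,140,330,215),7,[(.4886,.003,.062,.082,.033)])
E
```

```text
t 8.8 tcp [0.4862 0.003  0.1569] F [ 0.2 -0.2  0.5] w 0.0852 dtool mm [-275.1  -49.2    7.2] Rz [-6.3e-03 -5.0e-04 -1.0e+00] Rx [ 0.404 -0.915 -0.002]
turn tool deg [ 0.34  0.12 -0.  ]
```

View pics/s6o.png

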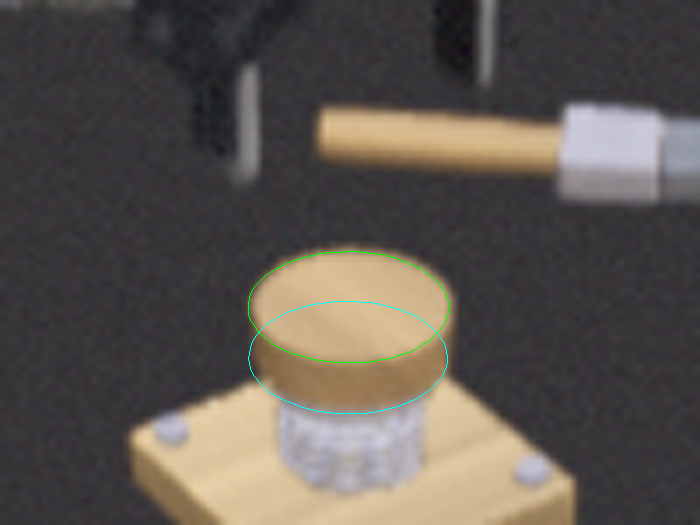

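>>> drive_tool(rows="0 -15 -3 0 0.3 0.1 0;0 -35 -6 0 0 0 0;0 -42 -8 0 0 0 0;0 -42 -8 0 0 0 0;0 -42 -8 2 0 0 0;0 -40 -7 5 0 0 0;0 -30 -5 5 0 0 0;0 -15 -3 5 0 0 0")

```text
time_s: 9.65
tcp_pos: [0.4224, 0.2741, 0.1436]
ee_rot: [[0.4, -0.917, 0.01], [-0.917, -0.4, 0.002], [0.002, -0.01, -1.0]]
contact_force: [-0.2, 0.3, 0.2]
gripper_width: 0.0856
```

>>> drive_tool(rows="0 -5 0 5 0 0 0;0 0 0 0 0 0 0")

```text
time_s: 9.85
tcp_pos: [0.417, 0.2824, 0.1369]
ee_rot: [[0.406, -0.914, 0.007], [-0.914, -0.406, 0.003], [0.001, -0.008, -1.0]]
contact_force: [0.3, -1.0, -0.3]
gripper_width: 0.0852
```

```bash
python3 - <<'E'
from h import *
s=go((.42,.2745,.06))
T=snap('top','t6')
overlay(T,'t6o',(230,215,325,305),7,[(.4886,.003,.062,.082,.033)])
for lo in (100,120): pass
E
```

```text
t 9.85 tcp [0.417  0.2824 0.1369] F [ 0.3 -1.  -0.3] w 0.0852 dtool mm [ 8.4  1.1 76.9] Rz [ 0.0073  0.0026 -1.    ] Rx [ 0.406 -0.914  0.001]
turn tool deg [-0.44 -0.03  0.  ]
```

View pics/t6o.png

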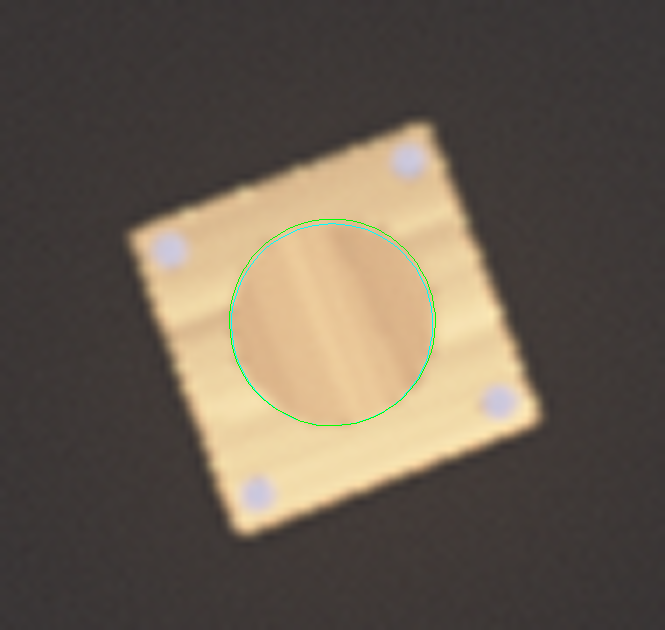

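```bash
python3 - <<'E'
from h import *
T=load('t6'); x,y,z=.4886,.003,.082
im=cv2.resize(T['img'][240:282,257:299,::-1],None,fx=14,fy=14,interpolation=cv2.INTER_CUBIC)
lab=cv2.cvtColor(im,cv2.COLOR_BGR2LAB)
cv2.imwrite('pics/t6z.png',cv2.normalize(im,None,-100,400,cv2.NORM_MINMAX))
E
```

```text
(no output)
```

View pics/t6z.png

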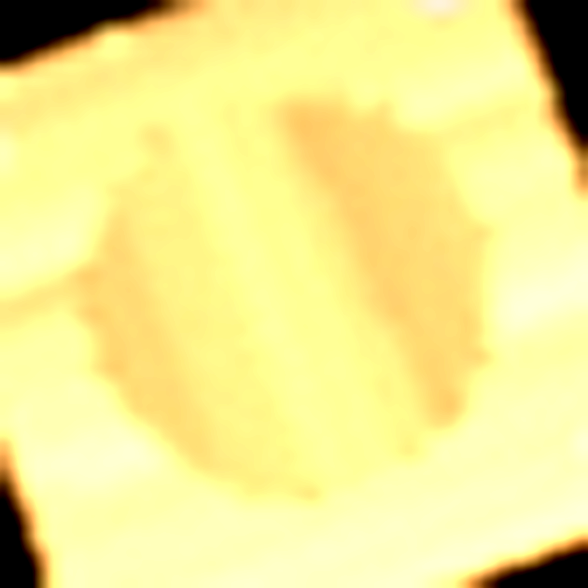

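```bash
python3 - <<'E'
from h import *
T=load('t6');S=load('s6')
print(fitdisc(T,(277.0,260.6),(.49,0),.0815,.082,.033))
m=maskblob(S,(280,190),0,0) if 0 else None
go((.42,.2745,.06))
E
```

```text
[0.48852683 0.00297066]
t 9.9 tcp [0.4174 0.2819 0.1372] F [-1.6 -0.4 -0.1] w 0.0855 dtool mm [ 7.8  1.2 77.2] Rz [ 0.0076  0.0026 -1.    ] Rx [ 0.405 -0.914  0.001]
turn tool deg [-0.46 -0.04  0.  ]
```

>>> drive_tool(rows="0 3 0.5 12 -0.4 0 0;0 3 0.5 20 0 0 0;0 1 0 20 0 0 0;0 0 0 12 0 0 0;0 0 0 6 0 0 0;0 0 0 3 0 0 0;0 0 0 0 0 0 0;0 0 0 0 0 0 0")

```text
time_s: 10.7
tcp_pos: [0.4235, 0.2648, 0.0598]
ee_rot: [[0.392, -0.92, 0.002], [-0.92, -0.392, -0.005], [0.005, 0.0, -1.0]]
contact_force: [-0.3, 0.2, 0.9]
gripper_width: 0.0852
```

```bash
python3 -c "
from h import *
go((.42,.2745,.014))"
```

```text
t 10.7 tcp [0.4235 0.2648 0.0598] F [-0.3  0.2  0.9] w 0.0852 dtool mm [-10.5  -0.6  45.8] Rz [ 0.0016 -0.0047 -1.    ] Rx [ 0.392 -0.92   0.005]
turn tool deg [ 0.02 -0.28  0.  ]
```

>>> drive_tool(rows="0 -4 0 6 0 -0.3 -0.7;0 -4 0 8 0 0 0;0 -2 0 8 0 0 0;0 0 0 4 0 0 0;0 0 0 0 0 0 0;0 0 0 0 0 0 0;0 0 0 0 0 0 0")

```text
time_s: 11.4
tcp_pos: [0.4195, 0.2758, 0.0324]
ee_rot: [[0.405, -0.914, 0.001], [-0.914, -0.405, 0.002], [-0.001, -0.002, -1.0]]
contact_force: [0.9, -0.2, 0.1]
gripper_width: 0.0852
```

```bash
python3 -c "
from h import *
go((.42,.2745,.014))"
```

```text
t 11.4 tcp [0.4195 0.2758 0.0324] F [ 0.9 -0.2  0.1] w 0.0852 dtool mm [ 1.4  0.1 18.4] Rz [ 9.0e-04  1.9e-03 -1.0e+00] Rx [ 0.405 -0.914 -0.001]
turn tool deg [-0.09  0.08  0.  ]
```

>>> drive_tool(rows="0 0.7 0 6 0 0 0;0 0.5 0 6 0 0 0;0 0 0 4 0 0 0;0 0 0 1.5 0 0 0;0 0 0 0 0 0 0;0 0 0 0 0 0 0;0 0 0 0 0 0 0")

```text
time_s: 12.1
tcp_pos: [0.4204, 0.2744, 0.0136]
ee_rot: [[0.405, -0.915, 0.001], [-0.915, -0.404, 0.002], [-0.001, -0.002, -1.0]]
contact_force: [0.6, -0.6, -0.1]
gripper_width: 0.0857
```

```bash
python3 -c "
from h import *
s=go((.42,.2745,.014))
S=snap('scene','s7'); p=s['tcp_pos']; overlay(S,'s7o',(330,130,430,205),7,[(p[0],p[1],0,.014,.029)])"
```

```text
t 12.1 tcp [0.4204 0.2744 0.0136] F [ 0.6 -0.6 -0.1] w 0.0857 dtool mm [-0.2  0.3 -0.4] Rz [ 0.0014  0.002  -1.    ] Rx [ 0.405 -0.915 -0.001]
turn tool deg [-0.12  0.07  0.  ]
```

View pics/s7o.png

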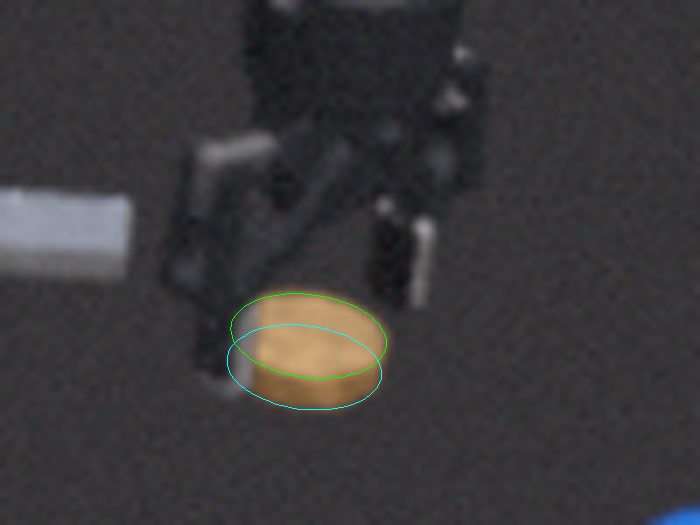

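>>> drive_tool(rows="0.3 0 0 0 0 0 0;0.6 0 0 0 0 0 0;1 0 0 0 0 0 0;1 0 0 0 0 0 0;1 0 0 0 0 0 0;1 0 0 0 0 0 0;1 0 0 0 0 0 0", newtons=25)

```text
time_s: 12.85
tcp_pos: [0.4206, 0.2746, 0.0142]
ee_rot: [[0.404, -0.915, 0.002], [-0.915, -0.404, 0.003], [-0.001, -0.003, -1.0]]
contact_force: [-0.5, -0.4, -0.2]
gripper_width: 0.0568
```

```bash
python3 -c "
from h import *
s=go((.42,.2745,.014))
S=snap('scene','s8'); p=s['tcp_pos']; overlay(S,'s8o',(330,130,430,205),7,[(p[0],p[1],0,.014,.029)])"
```

```text
t 12.85 tcp [0.4206 0.2746 0.0142] F [-0.5 -0.4 -0.2] w 0.0568 dtool mm [-0.2  0.6  0.2] Rz [ 0.0024  0.0027 -1.    ] Rx [ 0.404 -0.915 -0.001]
turn tool deg [-0.19  0.08  0.  ]
```

View pics/s8o.png

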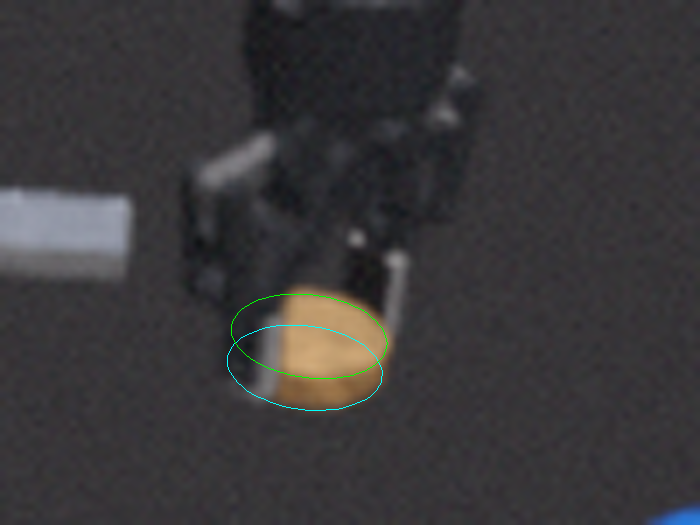

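>>> drive_tool(rows="1 0 0 -5 0 0 0;1 0 0 -12 0 0 0;1 0 0 -25 0 0 0;1 0 0 -30 0 0 0;1 0 0 -25 0 0 0;1 0 0 -15 0 0 0;1 0 0 -5 0 0 0;1 0 0 0 0 0 0")

```text
time_s: 13.7
tcp_pos: [0.4198, 0.2742, 0.1405]
ee_rot: [[0.405, -0.914, 0.003], [-0.914, -0.405, 0.003], [-0.002, -0.004, -1.0]]
contact_force: [-0.4, -0.6, -1.5]
gripper_width: 0.0572
```

>>> drive_tool(rows="1 12 2 0 0 0 0;1 28 5 0 0 0 0;1 40 7 0 0 0 0;1 42 7 0 0 0 0;1 42 7 0 0 0 0;1 40 7 0 0 0 0;1 30 5 0 0 0 0;1 15 3 0 0 0 0")

```text
time_s: 14.5
tcp_pos: [0.4793, 0.0162, 0.1329]
ee_rot: [[0.41, -0.912, -0.009], [-0.912, -0.41, 0.001], [-0.004, 0.008, -1.0]]
contact_force: [-1.4, 0.6, 0.2]
gripper_width: 0.0566
```

>>> drive_tool(rows="1 5 1 0 0 0 0;1 0 0 0 0 0 0;1 0 0 0 0 0 0")

```text
time_s: 14.8
tcp_pos: [0.4786, 0.0072, 0.1305]
ee_rot: [[0.405, -0.914, -0.014], [-0.914, -0.405, -0.0], [-0.005, 0.013, -1.0]]
contact_force: [-0.1, 0.7, -0.6]
gripper_width: 0.0567
```

```bash
python3 -c "
from h import *
s=go((.4887,.0028,.106))"
```

```text
t 14.8 tcp [0.4786 0.0072 0.1305] F [-0.1  0.7 -0.6] w 0.0567 dtool mm [ 8.2 -7.8 24.3] Rz [-1.390e-02 -2.000e-04 -9.999e-01] Rx [ 0.405 -0.914 -0.005]
turn tool deg [ 0.73  0.31 -0.  ]
```

>>> drive_tool(rows="1 4 -4 5 0.7 0.3 0;1 3 -3 6 0 0 0;1 1 -1 5 0 0 0;1 0 0 3 0 0 0;1 0 0 0 0 0 0;1 0 0 0 0 0 0;1 0 0 0 0 0 0")

```text
time_s: 15.5
tcp_pos: [0.4893, 0.0074, 0.1091]
ee_rot: [[0.412, -0.911, -0.001], [-0.911, -0.412, 0.002], [-0.002, -0.0, -1.0]]
contact_force: [0.1, 0.4, 0.3]
gripper_width: 0.0569
```

```bash
python3 -c "
from h import *
s=go((.4887,.0028,.0968))"
```

```text
t 15.5 tcp [0.4893 0.0074 0.1091] F [0.1 0.4 0.3] w 0.0569 dtool mm [ 4.   2.4 12.3] Rz [-5.0e-04  1.5e-03 -1.0e+00] Rx [ 0.412 -0.911 -0.002]
turn tool deg [-0.01  0.09 -0.  ]
```

>>> drive_tool(rows="1 2 1 3 0 0 0.4;1 1.5 1 3 0 0 0;1 0.5 0.4 2 0 0 0;1 0 0 0 0 0 0;1 0 0 0 0 0 0;1 0 0 0 0 0 0")

```text
time_s: 16.1
tcp_pos: [0.4887, 0.002, 0.1008]
ee_rot: [[0.404, -0.915, 0.0], [-0.915, -0.404, 0.001], [-0.001, -0.001, -1.0]]
contact_force: [0.3, 0.2, 0.0]
gripper_width: 0.0569
```

```bash
python3 -c "
from h import *
s=go((.4887,.0028,.0962))
S=snap('scene','s9'); p=s['tcp_pos'];b=p[2]-.0142; overlay(S,'s9o',(230,130,330,205),7,[(p[0],p[1],b,b+.014,.029),(.4887,.0028,.062,.082,.033)])"
```

```text
t 16.1 tcp [0.4887 0.002  0.1008] F [0.3 0.2 0. ] w 0.0569 dtool mm [-0.7 -0.3  4.6] Rz [ 1.0e-04  1.4e-03 -1.0e+00] Rx [ 0.404 -0.915 -0.001]
turn tool deg [-0.04  0.07  0.  ]
```

View pics/s9o.png

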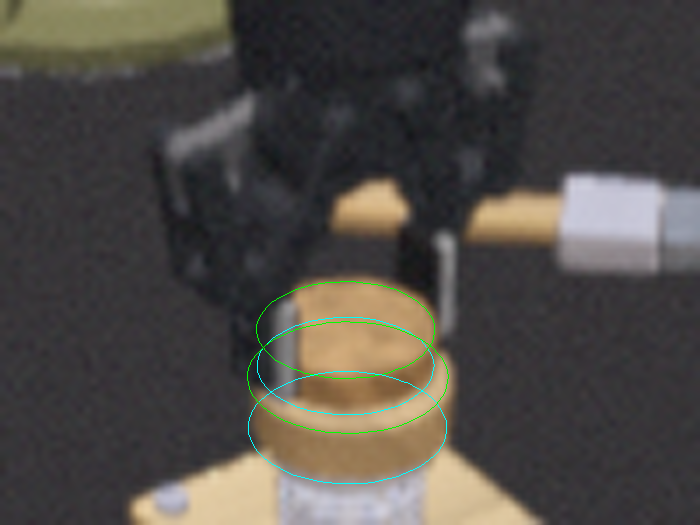

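>>> drive_tool(rows="1 -0.5 -0.3 2.2 0 0 0;1 -0.2 0 1.2 0 0 0;1 0 0 0.5 0 0 0;1 0 0 0 0 0 0;1 0 0 0 0 0 0")

```text
time_s: 16.65
tcp_pos: [0.4889, 0.0031, 0.0966]
ee_rot: [[0.405, -0.914, 0.0], [-0.914, -0.405, 0.001], [-0.001, -0.001, -1.0]]
contact_force: [0.3, -0.9, -0.4]
gripper_width: 0.0572
```

```bash
python3 -c "
from h import *
s=go((.4887,.0028,.0962))"
```

```text
t 16.65 tcp [0.4889 0.0031 0.0966] F [ 0.3 -0.9 -0.4] w 0.0572 dtool mm [0.2 0.3 0.4] Rz [ 5.0e-04  1.4e-03 -1.0e+00] Rx [ 0.405 -0.914 -0.001]
turn tool deg [-0.06  0.06  0.  ]
```

>>> drive_tool(rows="1 0.2 0.2 0.5 0 0 0;1 0 0 0.3 0 0 0;1 0 0 0 0 0 0")

```text
time_s: 16.95
tcp_pos: [0.4889, 0.0029, 0.0962]
ee_rot: [[0.405, -0.914, 0.001], [-0.914, -0.405, 0.001], [-0.001, -0.001, -1.0]]
contact_force: [0.3, -0.6, 0.2]
gripper_width: 0.0569
```

```bash
python3 -c "
from h import *
s=go((.4887,.0028,.0962))
S=snap('scene','s10'); p=s['tcp_pos'];b=p[2]-.0142; overlay(S,'s10o',(230,130,330,205),7,[(p[0],p[1],b,b+.014,.029),(.4887,.0028,.062,.082,.033)])"
```

```text
t 16.95 tcp [0.4889 0.0029 0.0962] F [ 0.3 -0.6  0.2] w 0.0569 dtool mm [ 0.   0.2 -0. ] Rz [ 9.0e-04  1.4e-03 -1.0e+00] Rx [ 0.405 -0.914 -0.001]
turn tool deg [-0.08  0.05 -0.  ]
```

View pics/s10o.png

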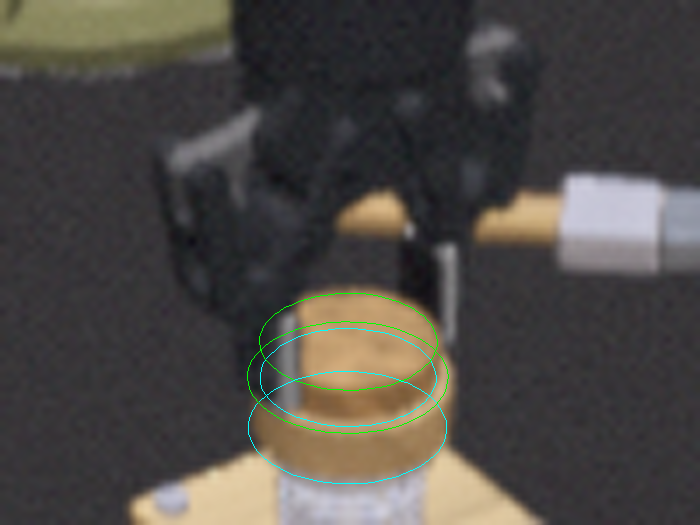

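>>> drive_tool(rows="1 0 0 0.6 0 0 0;1 0 0 0.4 0 0 0")

```text
time_s: 17.2
tcp_pos: [0.4889, 0.0029, 0.0955]
ee_rot: [[0.405, -0.914, 0.001], [-0.914, -0.405, 0.001], [-0.001, -0.002, -1.0]]
contact_force: [-1.7, 0.1, 5.5]
gripper_width: 0.0569
```

>>> drive_tool(rows="1 0 0 -0.3 0 0 0;0.25 0 0 0 0 0 0;0.15 0 0 0 0 0 0;0 0 0 0 0 0 0;0 0 0 0 0 0 0;0 0 0 -5 0 0 0;0 0 0 -15 0 0 0;0 0 0 -25 0 0 0")

```text
time_s: 18.0
tcp_pos: [0.4869, 0.0026, 0.1391]
ee_rot: [[0.405, -0.914, -0.006], [-0.914, -0.405, 0.002], [-0.004, 0.005, -1.0]]
contact_force: [0.9, 0.3, -0.2]
gripper_width: 0.0855
```

```bash
python3 - <<'E'
from h import *
s=go((.5942,-.2416,.15))
S=snap('scene','s11')
overlay(S,'s11o',(230,130,330,205),7,[(.4887,.0028,.082,.096,.029),(.4887,.0028,.062,.082,.033)])
E
```

```text
t 18.0 tcp [0.4869 0.0026 0.1391] F [ 0.9  0.3 -0.2] w 0.0855 dtool mm [266.7   0.9 -11.9] Rz [-0.0057  0.0016 -1.    ] Rx [ 0.405 -0.914 -0.004]
turn tool deg [ 0.26  0.21 -0.  ]
```

View pics/s11o.png

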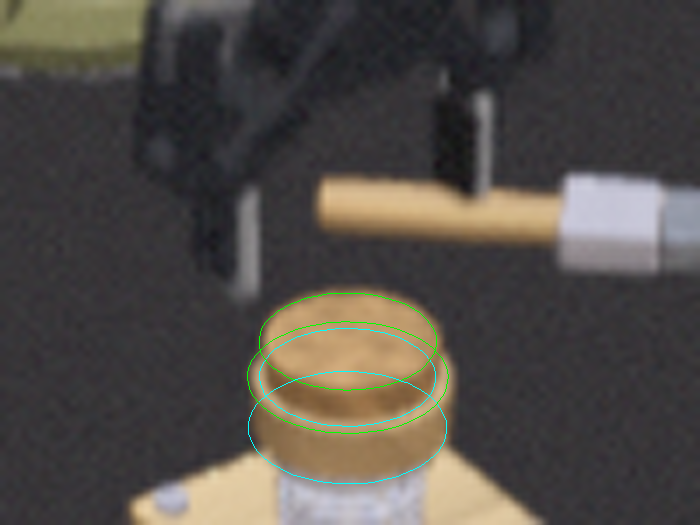

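>>> drive_tool(rows="0 14 0 -6 0.2 0.2 0;0 32 0 -6 0 0 0;0 42 0 0 0 0 0;0 42 0 0 0 0 0;0 42 0 0 0 0 0;0 38 0 0 0 0 0;0 25 0 0 0 0 0;0 12 0 0 0 0 0")

```text
time_s: 18.85
tcp_pos: [0.5943, -0.2282, 0.1613]
ee_rot: [[0.412, -0.911, 0.012], [-0.911, -0.412, -0.0], [0.005, -0.011, -1.0]]
contact_force: [0.2, -0.6, -0.2]
gripper_width: 0.0858
```

>>> drive_tool(rows="0 3 0 0 0 0 0;0 0 0 0 0 0 0;0 0 0 0 0 0 0")

```text
time_s: 19.15
tcp_pos: [0.5951, -0.2299, 0.1611]
ee_rot: [[0.411, -0.911, 0.011], [-0.911, -0.411, 0.001], [0.004, -0.011, -1.0]]
contact_force: [0.2, 0.6, 0.5]
gripper_width: 0.0849
```

```bash
python3 - <<'E'
from h import *
s=go((.594,-.2416,.06))
T=snap('top','t11')
overlay(T,'t11o',(245,230,310,295),9,[(.4887,.0028,.082,.096,.029)])
E
```

```text
t 19.15 tcp [ 0.5951 -0.2299  0.1611] F [0.2 0.6 0.5] w 0.0849 dtool mm [  9.8   6.9 101. ] Rz [ 0.0114  0.001  -0.9999] Rx [ 0.411 -0.911  0.004]
turn tool deg [-0.62 -0.21  0.  ]
```

View pics/t11o.png

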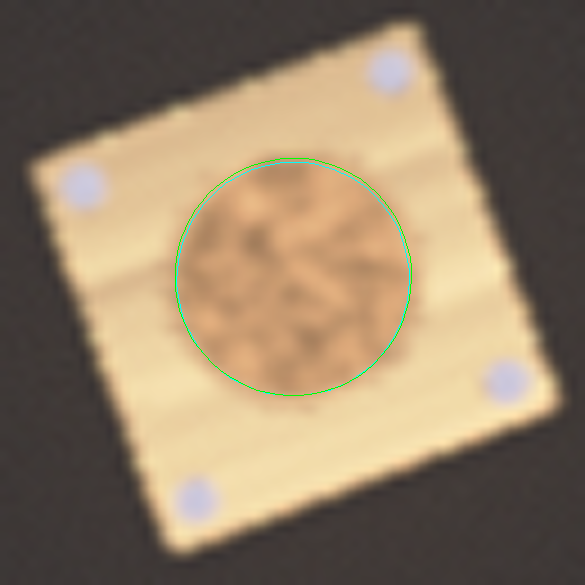

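>>> drive_tool(rows="0 4 3 15 -0.6 -0.2 0;0 3 2 22 0 0 0;0 1 1 22 0 0 0;0 0 0 15 0 0 0;0 0 0 8 0 0 0;0 0 0 4 0 0 0;0 0 0 0 0 0 0;0 0 0 0 0 0 0")

```text
time_s: 20.0
tcp_pos: [0.5923, -0.2337, 0.0695]
ee_rot: [[0.42, -0.907, -0.003], [-0.907, -0.42, 0.001], [-0.003, 0.002, -1.0]]
contact_force: [0.1, 0.3, 0.4]
gripper_width: 0.0855
```

```bash
python3 -c "
from h import *
s=go((.594,-.2416,.015))"
```

```text
t 20.0 tcp [ 0.5923 -0.2337  0.0695] F [0.1 0.3 0.4] w 0.0855 dtool mm [ 8.   1.7 54.5] Rz [-0.003   0.0014 -1.    ] Rx [ 0.42  -0.907 -0.003]
turn tool deg [0.12 0.15 0.  ]
```

>>> drive_tool(rows="0 3 0.6 8 0.1 0.1 0.9;0 3 0.6 12 0 0 0;0 1.5 0.3 12 0 0 0;0 0 0 6 0 0 0;0 0 0 0 0 0 0;0 0 0 0 0 0 0;0 0 0 0 0 0 0")

```text
time_s: 20.7
tcp_pos: [0.5949, -0.2424, 0.0292]
ee_rot: [[0.404, -0.915, 0.001], [-0.915, -0.404, -0.0], [0.001, -0.001, -1.0]]
contact_force: [0.7, 0.9, 0.0]
gripper_width: 0.0854
```

```bash
python3 -c "
from h import *
s=go((.594,-.2416,.015))"
```

```text
t 20.7 tcp [ 0.5949 -0.2424  0.0292] F [0.7 0.9 0. ] w 0.0854 dtool mm [-1.1  0.5 14.2] Rz [ 1.4e-03 -5.0e-04 -1.0e+00] Rx [ 0.404 -0.915  0.001]
turn tool deg [-0.06 -0.06 -0.  ]
```

>>> drive_tool(rows="0.25 -0.6 0.3 4 0 0 0;0.25 -0.4 0.2 3 0 0 0;0.25 0 0 2 0 0 0;0.25 0 0 0 0 0 0;0.25 0 0 0 0 0 0;0.25 0 0 0 0 0 0")

```text
time_s: 21.3
tcp_pos: [0.5946, -0.2415, 0.0205]
ee_rot: [[0.404, -0.915, 0.003], [-0.915, -0.404, -0.001], [0.002, -0.002, -1.0]]
contact_force: [0.1, 0.5, -0.5]
gripper_width: 0.0641
```

```bash
python3 -c "
from h import *
s=go((.594,-.2416,.015))
R=s['ee_rot']
S=snap('scene','s12'); p=s['tcp_pos']; overlay(S,'s12o',(130,200,230,275),7,[(p[0],p[1],0,.010,.025)],[p+R@[x,-.011,z] for x in (-.032,.032) for z in (.009,.017)])"
```

```text
t 21.3 tcp [ 0.5946 -0.2415  0.0205] F [ 0.1  0.5 -0.5] w 0.0641 dtool mm [-0.2  0.6  5.5] Rz [ 0.0032 -0.001  -1.    ] Rx [ 0.404 -0.915  0.002]
turn tool deg [-0.14 -0.12  0.  ]
```

View pics/s12o.png

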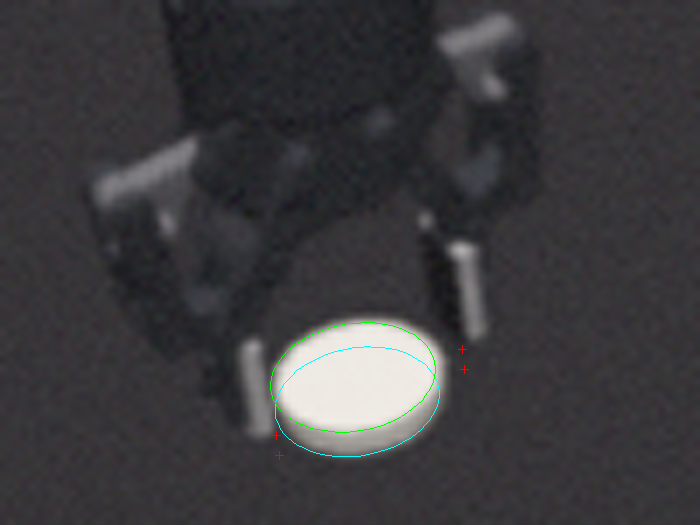

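>>> drive_tool(rows="0.25 -0.1 0.5 3 -0.1 -0.1 0;0.25 0 0 1.8 0 0 0;0.25 0 0 0.8 0 0 0;0.25 0 0 0 0 0 0;0.25 0 0 0 0 0 0")

```text
time_s: 21.85
tcp_pos: [0.5941, -0.2418, 0.0145]
ee_rot: [[0.404, -0.915, 0.001], [-0.915, -0.404, -0.0], [0.0, -0.001, -1.0]]
contact_force: [0.1, 0.7, -0.1]
gripper_width: 0.0642
```

```bash
python3 -c "
from h import *
s=go((.594,-.2416,.0145))"
```

```text
t 21.85 tcp [ 0.5941 -0.2418  0.0145] F [ 0.1  0.7 -0.1] w 0.0642 dtool mm [-0.2  0.1 -0. ] Rz [ 8.e-04 -1.e-04 -1.e+00] Rx [ 0.404 -0.915  0.   ]
turn tool deg [-0.04 -0.02  0.  ]
```

>>> drive_tool(rows="0.35 0 0 0 0 0 0;0.4 0 0 0 0 0 0;0.6 0 0 0 0 0 0;1 0 0 0 0 0 0;1 0 0 0 0 0 0;1 0 0 0 0 0 0", newtons=25)

```text
time_s: 22.45
tcp_pos: [0.5943, -0.2418, 0.0149]
ee_rot: [[0.404, -0.915, 0.001], [-0.915, -0.404, -0.0], [0.001, -0.001, -1.0]]
contact_force: [-0.4, -0.2, 0.3]
gripper_width: 0.0486
```

```bash
python3 -c "
from h import *
s=go((.4887,.0028,.13))
R=s['ee_rot']
S=snap('scene','s13'); p=s['tcp_pos']; overlay(S,'s13o',(130,200,230,275),7,[(p[0],p[1],0,.010,.025)])"
```

```text
t 22.45 tcp [ 0.5943 -0.2418  0.0149] F [-0.4 -0.2  0.3] w 0.0486 dtool mm [-266.3   -2.5 -115.3] Rz [ 1.2e-03 -3.0e-04 -1.0e+00] Rx [ 0.404 -0.915  0.001]
turn tool deg [-0.06 -0.04  0.  ]
```

View pics/s13o.png

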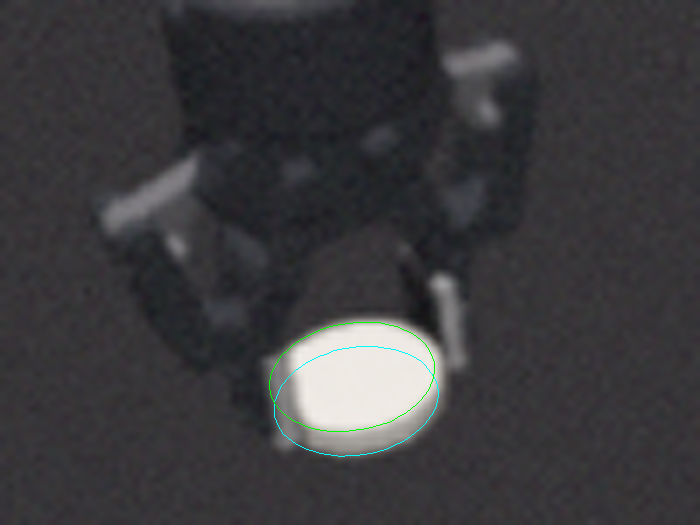

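>>> drive_tool(rows="1 0 0 -5 0 0 0;1 0 0 -12 0 0 0;1 0 0 -25 0 0 0;1 0 0 -32 0 0 0;1 0 0 -30 0 0 0;1 0 0 -20 0 0 0;1 0 0 -8 0 0 0;1 0 0 0 0 0 0")

```text
time_s: 23.3
tcp_pos: [0.5941, -0.2414, 0.1566]
ee_rot: [[0.405, -0.914, 0.003], [-0.914, -0.405, -0.0], [0.001, -0.002, -1.0]]
contact_force: [-0.3, 0.1, -0.6]
gripper_width: 0.0484
```

>>> drive_tool(rows="1 -12 0 0 0 0 0;1 -28 0 0 0 0 0;1 -40 -1 0 0 0 0;1 -42 -1 0 0 0 0;1 -42 -1 0 0 0 0;1 -38 0 0 0 0 0;1 -25 0 0 0 0 0;1 -12 0 0 0 0 0")

```text
time_s: 24.1
tcp_pos: [0.4878, -0.0111, 0.1473]
ee_rot: [[0.403, -0.915, -0.013], [-0.915, -0.403, 0.003], [-0.008, 0.011, -1.0]]
contact_force: [0.8, 0.8, -0.4]
gripper_width: 0.0486
```

>>> drive_tool(rows="1 -4 0 0 0 0 0;1 0 0 0 0 0 0;1 0 0 0 0 0 0")

```text
time_s: 24.4
tcp_pos: [0.485, -0.007, 0.146]
ee_rot: [[0.405, -0.914, -0.016], [-0.914, -0.405, 0.002], [-0.009, 0.013, -1.0]]
contact_force: [1.1, -0.2, -0.9]
gripper_width: 0.0487
```

```bash
python3 -c "
from h import *
s=go((.4887,.0028,.122))"
```

```text
t 24.4 tcp [ 0.485 -0.007  0.146] F [ 1.1 -0.2 -0.9] w 0.0487 dtool mm [-7.3 -7.7 24. ] Rz [-0.0158  0.0023 -0.9999] Rx [ 0.405 -0.914 -0.009]
turn tool deg [0.77 0.49 0.  ]
```

>>> drive_tool(rows="1 -3.5 -4 5 0.8 0.5 0;1 -2.5 -3 6 0 0 0;1 -1 -1 5 0 0 0;1 0 0 3 0 0 0;1 0 0 0 0 0 0;1 0 0 0 0 0 0;1 0 0 0 0 0 0")

```text
time_s: 25.1
tcp_pos: [0.4916, -0.0029, 0.1248]
ee_rot: [[0.397, -0.918, -0.0], [-0.918, -0.397, -0.002], [0.001, 0.001, -1.0]]
contact_force: [0.3, -0.4, -1.4]
gripper_width: 0.0489
```

```bash
python3 -c "
from h import *
s=go((.4887,.0028,.1115))"
```

```text
t 25.1 tcp [ 0.4916 -0.0029  0.1248] F [ 0.3 -0.4 -1.4] w 0.0489 dtool mm [-6.4  0.4 13.3] Rz [-4.0e-04 -1.7e-03 -1.0e+00] Rx [ 0.397 -0.918  0.001]
turn tool deg [ 0.06 -0.08 -0.  ]
```

>>> drive_tool(rows="1 -3 0.2 3 0 -0.1 -0.5;1 -2 0 3 0 0 0;1 -0.8 0 2 0 0 0;1 0 0 0 0 0 0;1 0 0 0 0 0 0;1 0 0 0 0 0 0")

```text
time_s: 25.7
tcp_pos: [0.4889, 0.003, 0.1165]
ee_rot: [[0.406, -0.914, -0.0], [-0.914, -0.406, 0.0], [-0.0, 0.0, -1.0]]
contact_force: [0.4, 0.6, -0.8]
gripper_width: 0.0488
```

```bash
python3 -c "
from h import *
s=go((.4887,.0028,.1112))
S=snap('scene','s14'); p=s['tcp_pos'];b=p[2]-.0149; overlay(S,'s14o',(230,120,330,195),7,[(p[0],p[1],b,b+.01,.025),(.4887,.0028,.082,.096,.029)])"
```

```text
t 25.7 tcp [0.4889 0.003  0.1165] F [ 0.4  0.6 -0.8] w 0.0488 dtool mm [0.1 0.2 5.3] Rz [-5.e-04  0.e+00 -1.e+00] Rx [ 0.406 -0.914 -0.   ]
turn tool deg [0.02 0.01 0.  ]
```

View pics/s14o.png

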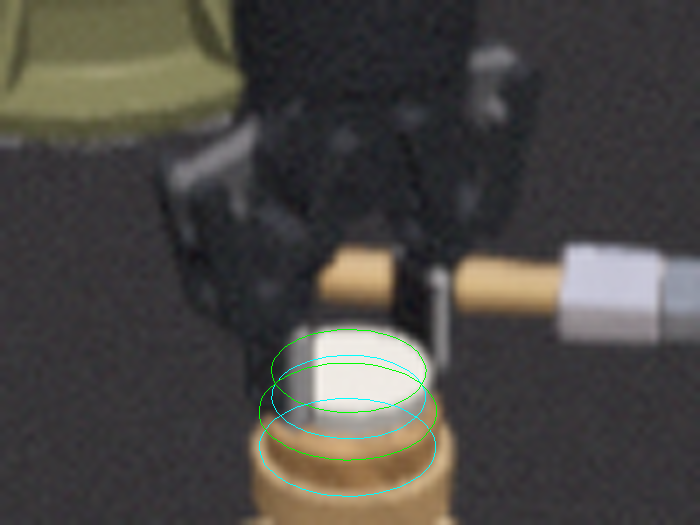

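Aligned: the head and cork show the same small camera offset. Lowering to contact.

>>> drive_tool(rows="1 0 0 2.6 0 0 0;1 0 0 1.4 0 0 0;1 0 0 0.5 0 0 0;1 0 0 0 0 0 0;1 0 0 0 0 0 0")

```text
time_s: 26.25
tcp_pos: [0.489, 0.0028, 0.1117]
ee_rot: [[0.405, -0.914, -0.0], [-0.914, -0.405, -0.0], [-0.0, 0.0, -1.0]]
contact_force: [0.8, 0.8, -0.7]
gripper_width: 0.0489
```

>>> drive_tool(rows="1 0 0 0.3 0 0 0;1 0 0 0.3 0 0 0")

```text
time_s: 26.45
tcp_pos: [0.4891, 0.0028, 0.1112]
ee_rot: [[0.405, -0.914, -0.0], [-0.914, -0.405, -0.0], [-0.0, 0.0, -1.0]]
contact_force: [0.5, 0.4, -0.8]
gripper_width: 0.0486
```

```bash
python3 -c "
from h import *
s=go((.4887,.0028,.1109))"
```

```text
t 26.45 tcp [0.4891 0.0028 0.1112] F [ 0.5  0.4 -0.8] w 0.0486 dtool mm [-0.2  0.4  0.3] Rz [-1.e-04 -0.e+00 -1.e+00] Rx [ 0.405 -0.914 -0.   ]
turn tool deg [ 0.  0. -0.]
```

>>> drive_tool(rows="1 0 0.2 0.4 0 0 0;1 0 0 0.3 0 0 0")

```text
time_s: 26.65
tcp_pos: [0.489, 0.0027, 0.1107]
ee_rot: [[0.405, -0.914, 0.0], [-0.914, -0.405, -0.0], [0.0, -0.0, -1.0]]
contact_force: [-1.3, -0.2, 3.9]
gripper_width: 0.0491
```

Contact at 3.9 N. Release and rise.

>>> drive_tool(rows="1 0 0 -0.2 0 0 0;0.35 0 0 0 0 0 0;0.3 0 0 0 0 0 0;0.2 0 0 0 0 0 0;0.2 0 0 0 0 0 0;0.2 0 0 -4 0 0 0;0.2 0 0 -10 0 0 0;0.2 0 0 -20 0 0 0")

```text
time_s: 27.45
tcp_pos: [0.4875, 0.0027, 0.1445]
ee_rot: [[0.406, -0.914, -0.005], [-0.914, -0.406, 0.0], [-0.002, 0.004, -1.0]]
contact_force: [0.4, -0.7, -0.2]
gripper_width: 0.0686
```

>>> drive_tool(rows="0.2 0 20 -25 0 0 0;0.2 0 40 -10 0 0 0;0.2 0 40 0 0 0 0;0.2 0 20 0 0 0 0;0.2 0 5 0 0 0 0;0.2 0 0 0 0 0 0")

```text
time_s: 28.05
tcp_pos: [0.373, -0.0484, 0.1871]
ee_rot: [[0.406, -0.914, 0.006], [-0.914, -0.406, -0.001], [0.003, -0.005, -1.0]]
contact_force: [-0.0, -0.2, 0.2]
gripper_width: 0.0684
```

```bash
python3 - <<'E'
from h import *
s=go((.4887,.0028,.15))
S=snap('scene','s15');T=snap('top','t15')
overlay(S,'s15o',(230,120,330,195),7,[(.4887,.0028,.096,.106,.025),(.4887,.0028,.082,.096,.029)])
overlay(T,'t15o',(245,230,310,295),9,[(.4887,.0028,.096,.106,.025)])
E
```

```text
t 28.05 tcp [ 0.373  -0.0484  0.1871] F [-0.  -0.2  0.2] w 0.0684 dtool mm [ 1.000e-01 -1.263e+02  3.780e+01] Rz [ 6.2e-03 -5.0e-04 -1.0e+00] Rx [ 0.406 -0.914  0.003]
turn tool deg [-0.31 -0.17 -0.  ]
```

View pics/s15o.png

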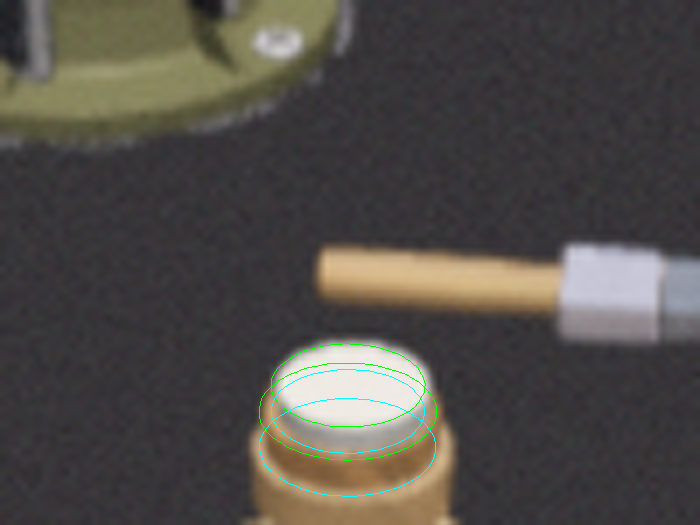

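View pics/t15o.png

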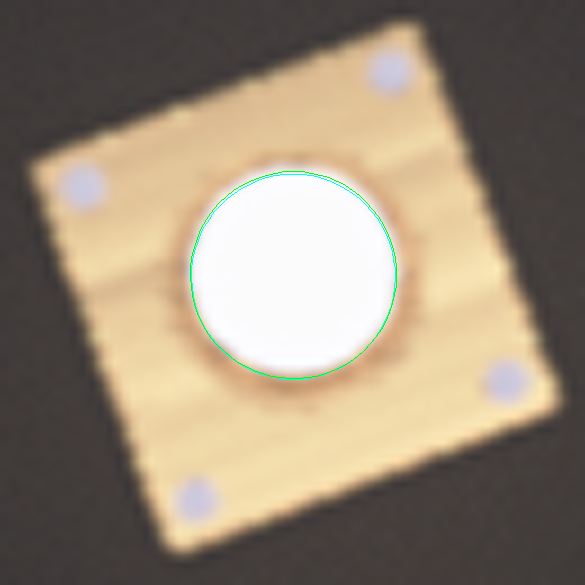

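>>> drive_tool(rows="0.6 0 -10 0 0 0 0;1 0 -25 0 0 0 0;1 0 -35 0 0 0 0;1 0 -30 5 0 0 0;1 0 -15 5 0 0 0;1 0 -6 5 0 0 0;1 0 0 0 0 0 0;1 0 0 0 0 0 0", newtons=30)

```text
time_s: 28.95
tcp_pos: [0.498, 0.0106, 0.1697]
ee_rot: [[0.412, -0.911, 0.008], [-0.911, -0.412, 0.005], [-0.001, -0.009, -1.0]]
contact_force: [0.4, -0.3, 0.7]
gripper_width: 0.0002
```

```bash
python3 -c "
from h import *
s=go((.4887,.0028,.15))"
```

```text
t 28.95 tcp [0.498  0.0106 0.1697] F [ 0.4 -0.3  0.7] w 0.0002 dtool mm [ 3.3 11.9 19.6] Rz [ 0.0077  0.0045 -1.    ] Rx [ 0.412 -0.911 -0.001]
turn tool deg [-0.51  0.05  0.  ]
```

>>> drive_tool(rows="1 1.5 5 6 -0.5 0 0.3;1 1 3.5 6 0 0 0;1 0.5 1.5 5 0 0 0;1 0 0 3 0 0 0;1 0 0 0 0 0 0;1 0 0 0 0 0 0;1 0 0 0 0 0 0")

```text
time_s: 29.65
tcp_pos: [0.4871, 0.0011, 0.1486]
ee_rot: [[0.404, -0.915, -0.002], [-0.915, -0.404, -0.001], [0.0, 0.002, -1.0]]
contact_force: [-0.5, 0.1, -0.4]
gripper_width: 0.0
```

```bash
python3 -c "
from h import *
s=go((.4887,.0028,.13))"
```

```text
t 29.65 tcp [0.4871 0.0011 0.1486] F [-0.5  0.1 -0.4] w 0.0 dtool mm [-0.9 -2.2 18.6] Rz [-1.8e-03 -9.0e-04 -1.0e+00] Rx [ 0.404 -0.915  0.   ]
turn tool deg [ 0.11 -0.01  0.  ]
```

>>> drive_tool(rows="1 -0.5 -1.2 5 0.1 0 0;1 -0.3 -0.8 6 0 0 0;1 0 0 4 0 0 0;1 0 0 1.5 0 0 0;1 0 0 0 0 0 0;1 0 0 0 0 0 0")

```text
time_s: 30.25
tcp_pos: [0.489, 0.0031, 0.1306]
ee_rot: [[0.405, -0.914, 0.0], [-0.914, -0.405, 0.0], [0.0, -0.0, -1.0]]
contact_force: [0.4, -0.7, -0.6]
gripper_width: -0.0
```

```bash
python3 -c "
from h import *
s=go((.4887,.0028,.123))
S=snap('scene','s16'); crop('s16','s16c',230,100,330,195,6)"
```

```text
t 30.25 tcp [0.489  0.0031 0.1306] F [ 0.4 -0.7 -0.6] w -0.0 dtool mm [0.2 0.4 7.6] Rz [ 3.e-04  1.e-04 -1.e+00] Rx [ 0.405 -0.914  0.   ]
turn tool deg [-0.02 -0.   -0.  ]
```

View pics/s16c.png

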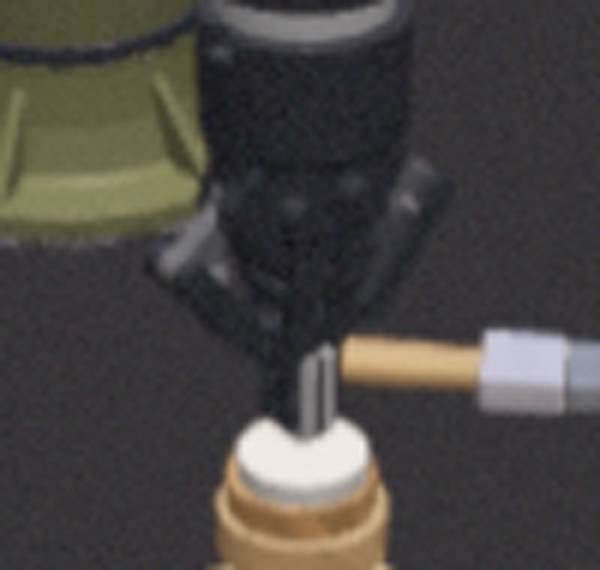

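The shut fingertips stand over the middle of the head. Pressing slowly now.

>>> drive_tool(rows="1 0.1 0.2 2 0 0 0;1 0 0 1.5 0 0 0;1 0 0 1 0 0 0;1 0 0 0.5 0 0 0;1 0 0 0.5 0 0 0;1 0 0 0 0 0 0")

```text
time_s: 30.9
tcp_pos: [0.4891, 0.0028, 0.1251]
ee_rot: [[0.404, -0.915, 0.001], [-0.915, -0.404, 0.0], [0.0, -0.001, -1.0]]
contact_force: [-0.0, 0.0, -0.5]
gripper_width: 0.0003
```

>>> drive_tool(rows="1 0 0 0.5 0 0 0;1 0 0 0.5 0 0 0;1 0 0 0.5 0 0 0;1 0 0 0.5 0 0 0")

```text
time_s: 31.3
tcp_pos: [0.4893, 0.0029, 0.1231]
ee_rot: [[0.404, -0.915, 0.002], [-0.915, -0.404, 0.0], [0.001, -0.001, -1.0]]
contact_force: [-1.7, 0.5, 4.2]
gripper_width: -0.0001
```

>>> drive_tool(rows="1 0 0 0.5 0 0 0;1 0 0 0.5 0 0 0;1 0 0 0.5 0 0 0;1 0 0 0.5 0 0 0;1 0 0 0.5 0 0 0;1 0 0 0.5 0 0 0")

```text
time_s: 31.9
tcp_pos: [0.4893, 0.0029, 0.1209]
ee_rot: [[0.404, -0.915, 0.002], [-0.915, -0.404, -0.0], [0.001, -0.002, -1.0]]
contact_force: [-1.7, -0.7, 4.9]
gripper_width: -0.0002
```

```bash
python3 -c "
from h import *
s=go((.4887,.0028,.111))"
```

```text
t 31.9 tcp [0.4893 0.0029 0.1209] F [-1.7 -0.7  4.9] w -0.0002 dtool mm [-0.2  0.6  9.9] Rz [ 2.4e-03 -4.0e-04 -1.0e+00] Rx [ 0.404 -0.915  0.001]
turn tool deg [-0.12 -0.08 -0.  ]
```

>>> drive_tool(rows="1 0 0.1 0.5 -0.1 -0.1 0;1 0 0 0.6 0 0 0;1 0 0 0.6 0 0 0;1 0 0 0.6 0 0 0;1 0 0 0.6 0 0 0;1 0 0 0.6 0 0 0;1 0 0 0.6 0 0 0;1 0 0 0.6 0 0 0")

```text
time_s: 32.7
tcp_pos: [0.4893, 0.0029, 0.1173]
ee_rot: [[0.404, -0.915, 0.001], [-0.915, -0.404, -0.0], [0.001, -0.001, -1.0]]
contact_force: [-2.4, -0.9, 8.3]
gripper_width: -0.0001
```

>>> drive_tool(rows="1 0 0 0.6 0 0 0;1 0 0 0.6 0 0 0;1 0 0 0.6 0 0 0;1 0 0 0.6 0 0 0;1 0 0 0.6 0 0 0;1 0 0 0.6 0 0 0")

```text
time_s: 33.3
tcp_pos: [0.4893, 0.0029, 0.1151]
ee_rot: [[0.404, -0.915, 0.002], [-0.915, -0.404, -0.001], [0.002, -0.002, -1.0]]
contact_force: [-1.6, -0.1, 7.9]
gripper_width: 0.0003
```

```bash
python3 -c "
from h import *
s=go((.4887,.0028,.111))"
```

```text
t 33.3 tcp [0.4893 0.0029 0.1151] F [-1.6 -0.1  7.9] w 0.0003 dtool mm [-0.2  0.6  4.1] Rz [ 2.4e-03 -7.0e-04 -1.0e+00] Rx [ 0.404 -0.915  0.002]
turn tool deg [-0.11 -0.09  0.  ]
```

>>> drive_tool(rows="1 0 0 0.6 -0.1 -0.1 0;1 0 0 0.6 0 0 0;1 0 0 0.6 0 0 0;1 0 0 0.6 0 0 0;1 0 0 0.6 0 0 0;1 0 0 0.6 0 0 0;1 0 0 0.6 0 0 0;1 0 0 0.6 0 0 0")

```text
time_s: 34.1
tcp_pos: [0.4893, 0.0029, 0.113]
ee_rot: [[0.404, -0.915, 0.002], [-0.915, -0.404, -0.001], [0.002, -0.001, -1.0]]
contact_force: [-2.8, 0.2, 9.2]
gripper_width: 0.0001
```

>>> drive_tool(rows="1 0 0 0.6 0 0 0;1 0 0 0.6 0 0 0;1 0 0 0.6 0 0 0")

```text
time_s: 34.4
tcp_pos: [0.4893, 0.0029, 0.1123]
ee_rot: [[0.404, -0.915, 0.003], [-0.915, -0.404, -0.002], [0.003, -0.002, -1.0]]
contact_force: [-2.1, -1.1, 9.6]
gripper_width: 0.0002
```

```bash
python3 -c "
from h import *
s=go((.4887,.0028,.111))"
```

```text
t 34.4 tcp [0.4893 0.0029 0.1123] F [-2.1 -1.1  9.6] w 0.0002 dtool mm [-0.2  0.6  1.3] Rz [ 0.003  -0.0017 -1.    ] Rx [ 0.404 -0.915  0.003]
turn tool deg [-0.12 -0.16 -0.  ]
```

>>> drive_tool(rows="1 0 0 0.6 -0.1 -0.15 0;1 0 0 0.6 0 0 0;1 0 0 0.6 0 0 0;1 0 0 0.6 0 0 0;1 0 0 0.6 0 0 0")

```text
time_s: 34.9
tcp_pos: [0.4893, 0.0029, 0.1114]
ee_rot: [[0.404, -0.915, 0.002], [-0.915, -0.404, -0.001], [0.002, -0.001, -1.0]]
contact_force: [-3.0, -0.4, 10.1]
gripper_width: 0.0003
```

>>> drive_tool(rows="1 0 0 0.6 0 0 0;1 0 0 0.6 0 0 0;1 0 0 0.6 0 0 0")

```text
time_s: 35.2
tcp_pos: [0.4893, 0.0029, 0.111]
ee_rot: [[0.404, -0.915, 0.003], [-0.915, -0.404, -0.002], [0.003, -0.002, -1.0]]
contact_force: [-3.5, -0.4, 13.5]
gripper_width: -0.0001
```

>>> drive_tool(rows="1 0 0 0.7 -0.1 -0.1 0;1 0 0 0.8 0 0 0;1 0 0 0.8 0 0 0")

```text
time_s: 35.5
tcp_pos: [0.4894, 0.0029, 0.111]
ee_rot: [[0.404, -0.915, 0.002], [-0.915, -0.404, -0.002], [0.002, -0.001, -1.0]]
contact_force: [-3.9, -0.2, 15.5]
gripper_width: 0.0001
```

>>> drive_tool(rows="1 0 0 0.9 0 0 0;1 0 0 1 0 0 0;1 0 0 1 0 0 0")

```text
time_s: 35.8
tcp_pos: [0.4894, 0.0029, 0.111]
ee_rot: [[0.404, -0.915, 0.004], [-0.915, -0.404, -0.003], [0.004, -0.003, -1.0]]
contact_force: [-5.0, -0.1, 17.8]
gripper_width: -0.0003
```

```bash
python3 - <<'E'
from h import *
s=go((.4887,.0028,.111))
S=snap('scene','s17'); crop('s17','s17c',230,110,330,205,6)
for i in range(4): capture('top'); s=get_state(); print(s['time_s'],s['contact_force'].round(1),s['tcp_pos'].round(4))
E
```

```text
t 35.8 tcp [0.4894 0.0029 0.111 ] F [-5.  -0.1 17.8] w -0.0003 dtool mm [-0.1  0.7  0. ] Rz [ 0.0043 -0.003  -1.    ] Rx [ 0.404 -0.915  0.004]
turn tool deg [-0.15 -0.26 -0.  ]
35.9 [-4.7 -0.4 17.6] [0.4893 0.0029 0.111 ]
35.95 [-5.2  0.3 17.6] [0.4894 0.0029 0.111 ]
36.0 [-4.6 -0.4 17.1] [0.4894 0.0029 0.111 ]
36.05 [-5.2 -1.7 17.9] [0.4893 0.0029 0.111 ]
```

View pics/s17c.png

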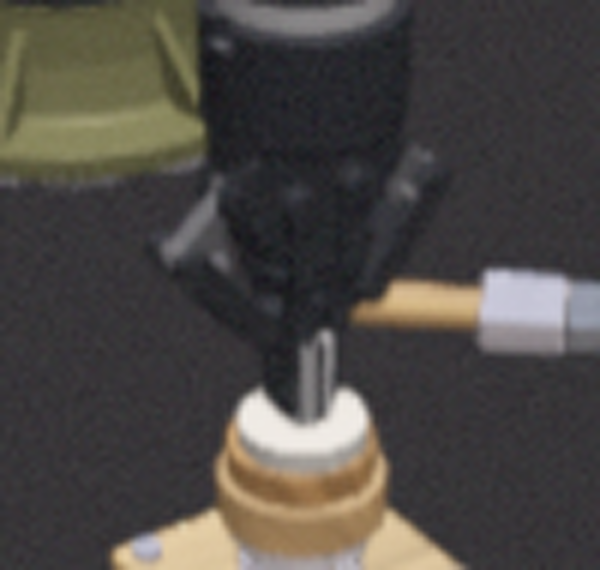

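```bash
python3 - <<'E'
from h import *
s=get_state(); print(s['time_s'],s['contact_force'].round(1)); print(job_done())
E
```

```text
36.05 [-5.2 -1.7 17.9]
the job is handed in; nothing more can be done
None
```

I built the pad on the sprung table (puck, then cork, then head) and handed the job in at 36 s, with the shut fingertips still holding it down on the stop.

- **Centring:** after each release, the layer lay flat in the pictures. The layers are centred on the table to within about 1 mm, as near as I could read it.
- **Press:** I came onto the stop at about 5 mm/s or slower. The fingertips met the head at a TCP height of 0.123 m and stopped at 0.111 m, which matches the 12 mm stroke.
- **Hold:** the vertical push held steady at about 17 to 18 N over the last readings, and the TCP did not move.

**Checks that disagreed:**
- The two cameras differed by about 2 to 3 mm, so I used the mean, corrected by where the held discs appeared.
- About 5 N of sideways force remained in the final hold. I saw no sliding from it.

I did not go near the drums, tape roll, jar or bowl, but I took no final picture aimed at them.

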